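# Crack open a stuck glue jar

### The job

Lift the bell cover off the glue warmer by its knob and set it down gently, upright and in the middle of the cork mat. Then take the jar lid by its upright tab, pull until the dried glue lets go, and hold the lid open by about a finger's breadth (some 18 mm at its front rim) without throwing it wide open; finish while still holding it there, steady. Leave everything else on the bench alone.

Things in the scene. Friction and masses are not known exactly. Their poses are not given: they have to be found in the camera images.
- warmer: Glue warmer, fixed to the bench on the left or right: grey drum 150 mm across with a black dial on its -x side. Origin: centre of its underside; z up; flat top at z = 60 mm; turned up to 0.5 rad either way. A steel jar 80 mm across stands 18 mm proud of the middle of the top, shut by a hinged steel lid: hinge on the warmer's +x side, the lid's grip tab on its -x side, above the dial.
- lid_hinge (a point): Middle of the jar lid's hinge axis, which runs along the warmer's y axis: 46 mm to +x of the warmer's centre, 78 mm above the bench. This point has the warmer's axes and does not move.
- lid_tab (a point): Grip point in the jar lid's tab: 76 mm from the hinge axis to -x and 30 mm above it (108 mm above the bench), lid shut. The lid is a disc 86 mm across, 8 mm thick. The tab is an upright plate on it near the rim: 10 mm thick (along y), 28 mm long (along x), standing 30 mm above the disc; this point is 22 mm above the disc. Axes turn with the lid, the warmer's when shut.
- glue_lid (a joint): Jar lid angle, rad: 0 shut, grows as the tab rises (turning about the warmer's +y), stop at 0.5. Dried glue: about 12 to 15 N of pull up at the tab starts it; that drag fades to little by 0.09, and beyond that 3 to 4 N holds the lid's weight (0.2 kg) and a weak closing spring: let go, it drops shut. The front rim is 89 mm from the hinge: 0.2 rad gives an 18 mm gap.
- cover: Loose aluminium bell cover standing on the warmer's top over the jar: a thin upside-down cup, 116 mm across at its top, 122 mm at its open rim, 66 mm high, 0.15 to 0.3 kg. Raise it 65 mm straight up to clear the lid's tab. On top a dark wooden knob 26 mm across, from 80 to 104 mm above the rim, on a 14 mm thick stem. Origin: centre of the open rim; z up through the knob.
- cover_knob (a point): Middle of the cover's knob, on its axis, 92 mm above the cover's rim (152 mm above the bench at the start).
- mat: Square cork mat, 160 x 160 x 8 mm, fixed on the bench on the other side from the warmer. Origin: centre of its underside; its top is at z = 8 mm.
- plane: Bystander, to be left alone: small brass thumb plane, 75 x 26 x 28 mm. Origin at the centre of its underside.
- spool: Bystander, to be left alone: wooden spool clamp standing on end, 28 mm across, 40 mm high. Origin at the centre of its underside.
- maple: Bystander, to be left alone: maple offcut, 50 x 90 x 22 mm. Origin at the centre of its underside.
- tin: Bystander, to be left alone: closed round steel tin with a paper band, 68 mm across, 100 mm high. Origin at the centre of its underside.
- pencil_pot: Bystander, to be left alone: dark round pot of pencils, 72 mm across, about 150 mm high with the pencils. Origin at the centre of its underside.
- mallet: Bystander, to be left alone: wooden mallet lying on the bench, about 240 mm long. Origin at the middle of its length.
- brush: Bystander, to be left alone: wooden-handled brush lying on the bench, about 190 mm long. Origin at the middle of its length.
Things that resemble listed ones, but are neither listed nor needed, are in the scene too. Several things have the shape of the cover; the one meant has the colours described above. Of the things that look like the mat, take the one that is farthest to the robot's left at the start.

How it is judged:
By the outcome, as a careful person would: the job done as asked, in the order asked, and still so for the second after the job is handed in, while the arm keeps its last pose, push and grip.
It also fails if it takes over 48 s, if anything falls off the work surface, if the arm or the gripper's body presses on something with over 40 N, if the wrist force passes 120 N, or if a joint passes its speed limit or range.

### The arm

A 7-joint arm with a two-finger parallel gripper is mounted at the origin on the work surface. World frame = base frame: x ahead of the robot, y to its left, z up, the work surface at z = 0. Lengths are in m, angles in rad, forces in N, time in s.
With the tool pointing down it reaches from about 0.425 to 0.975 m from the base axis. Payload 16.7 kg.
Tool frame: the origin (TCP) lies at the centre of the arm's flange, where the gripper is bolted on; the fingertips stand 173 mm ahead of it and the grasp point (between the pads) lies 155 mm ahead of it; z points along the fingers, x is the direction in which the jaws open and shut, and the axes are right-handed (so a half turn about z gives the same grasp; the last joint's range is limited). The gripper opens to 85 mm and grips with 20 to 120 N. Pads are 22 mm wide; open, the fingers measure 114 mm over their backs; the gripper's body (76 mm by 85 mm) begins 54 mm behind the grasp point. The pads swing forward as they close: fully open they stand 13 mm farther back than shut.
Start: joints at [-1.296, 0.426, 0.074, 1.606, -0.034, 1.111, -0.067], TCP at [0.278, 0.615, 0.405] pointing down, gripper open.
Joint ranges: [-2.85, 2.85], [-0.5, 2.14], [-1.23, 1.37], [0.21, 2.46], [-1.02, 4.16], [0.16, 2.05], [-2.73, 2.73]. Speed limits (rad/s): [1.89, 1.89, 2.39, 2.39, 3.01, 3.01, 3.01].

### API

Orientations are given as a rotation vector (axis times angle).
In Python, from plant import * gives the robot as it stands.
- The arm moves only by the tool play_rows, never from a script. Its argument "targets" is a list that holds one entry, the list of rows, each a list of 5 numbers: the opening, from 0 (shut) to 1 (fully open), then the shift along the tool's x, y, z in m, then the turn about the tool's z in rad. A call has exactly 5 rows; each row shifts and turns the commanded pose from where the row before left it, along the tool's axes as they then stand; what a row does not reach is not made up. A row lasts 1/12 s, in which the tool goes at most 41.7 mm and 7.16 degrees, less where a joint would pass 70% of its speed; a pose out of reach is approached as far as the arm can. A call is refused whole if a number of a shift passes 0.0417 or a number of a turn 0.125, either way. A call with a gripper value outside its range is refused whole. The fingers move at their own pace and stop on an object; the grip force is fixed at half the most. Time passes only in rows, so rows that do not move let the fingers close, or fill a call up. It gives the time, the measured TCP pose, the force and the opening at its end, in the units of the state.
- get_state(): the state, without advancing time (a new reading comes with each control period).
- read_camera(name): name is "side" or "top" or "wrist"; returns the picture (480x640x3 uint8, red, green, blue); there is no depth.
- camera_model(name): a dict with "fx", "fy", "cx", "cy" (pixels), "k1" (the pictures are not rectified: a ray, as slopes to the right and down, at radius r is drawn at 1 + k1 r^2 times it, then the intrinsics apply), "origin" and "attitude" of the camera in the world. Camera axes: x right, y down, z forward; pixel columns grow to the right and rows downward; lengths in m; the calibration is good to about 2 mm. A picture is of the moment at which its call begins: read the wrist's pose just before it. camera_model takes no time and is no camera call; for the wrist camera it gives the pose at the moment of the call.
- close_job(): hands the job in, once; it reports no verdict.
Trained networks look in the newest picture that a camera, given by its name, has taken for a name from the list of things; names that differ only in an ending like _2 or _b are one class to them, and where a whole thing is asked for, a point or a joint stands for the part that bears it (a point fixed in the world has none). Each returns a list of dicts, best first, with "confidence" (0 to 1); they miss things now and then, are a little off and sometimes report something else, mostly with a low value. They report only what shows in the picture. A call takes as long as a camera call. They do not tell look-alikes from the thing itself.
- look_for(camera, name): "box" ([left, top, width, height] in pixels, round what is visible of it).
The state is a dict: "clock": time; "qpos": joint angles; "qd": joint speeds; "joint_efforts": joint torques, N m; "tool_pos": TCP position; "orientation": TCP orientation; "contact_force": force on the tool from outside, world axes, zero at the start; "ft_torque": the same for the moment, N m; "finger_gap": opening from 0.0 (shut) to 1.0 (fully open).
Only numpy, scipy, OpenCV 4.12 (cv2) and the standard library are available. Lean on these libraries where they do the work, as an engineer would, in place of code of your own. Each camera call takes 0.05 s, during which the arm holds its last target.

## Working session

There is one attempt and no reset: what is moved stays moved. The work goes in short steps, Python scripts to look and compute and a tool call to move; the robot and the scene stay as the last step left them, time stands still between calls to the robot, and variables do not carry over. Pictures are saved under pics/ and viewed, and the job is handed in when it is done.

Besides the shell and the picture viewer there is one more tool, called after "Call:" as name(argument=value, ...) on one line, values as JSON. play_rows: Moves the arm, as the interface text tells. Its arguments: {"type":"object","properties":{"targets":{"type":"array","items":{"type":"array","items":{"type":"array","items":{"type":"number"}}}}},"required":["targets"]}

```bash
mkdir -p pics; ls; python3 - <<'E'
from plant import *
import cv2
s=get_state();print(s)
for n in ["top","side","wrist"]:
    im=read_camera(n);cv2.imwrite(f"pics/{n}0.png",im[:,:,::-1]);print(n,camera_model(n))
E
```

```text
pics
{'clock': 0.0, 'qpos': array([-1.29549193,  0.42670594,  0.07385355,  1.6066232 , -0.03412595,
        1.1108185 , -0.06710083]), 'qd': array([ 0.00058313,  0.0011766 ,  0.00093815, -0.00103611,  0.00084047,
       -0.00078519,  0.00029717]), 'joint_efforts': array([ 7.59175382e-04, -9.49823713e+01,  3.76089960e+00, -4.63516116e+01,
        1.92680710e-02,  1.01899460e-02,  1.38934863e-05]), 'tool_pos': array([0.27812525, 0.61482044, 0.40402077]), 'orientation': array([ 2.63921859e+00,  1.70274539e+00, -1.64594804e-03]), 'contact_force': array([-0.18389405, -0.46737722, -0.20141302]), 'ft_torque': array([-0.05227864,  0.02780776,  0.00075408]), 'finger_gap': 0.9972135236030217}
top {'fx': 482.7936702709968, 'fy': 482.7936702709968, 'cx': 324.1460434159261, 'cy': 249.7587567433683, 'k1': 0.01622736693252624, 'origin': array([ 0.19479622, -0.12034494,  1.73366258]), 'attitude': array([-2.1244169 ,  2.10527764, -0.21814791])}
side {'fx': 561.6808195919035, 'fy': 561.6808195919035, 'cx': 320.31094832913357, 'cy': 243.03892085721665, 'k1': -0.10209626828646032, 'origin': array([ 0.29289843, -1.35254587,  0.92658737]), 'attitude': array([-2.13668193,  0.18894748, -0.11167715])}
wrist {'fx': 345.47953936058445, 'fy': 345.47953936058445, 'cx': 321.29527172935735, 'cy': 234.176740729433, 'k1': -0.029314844363610496, 'origin': array([0.20005388, 0.65008001, 0.37218968]), 'attitude': array([2.39384147, 1.54672057, 0.25794771])}
```

View pics/top0.png

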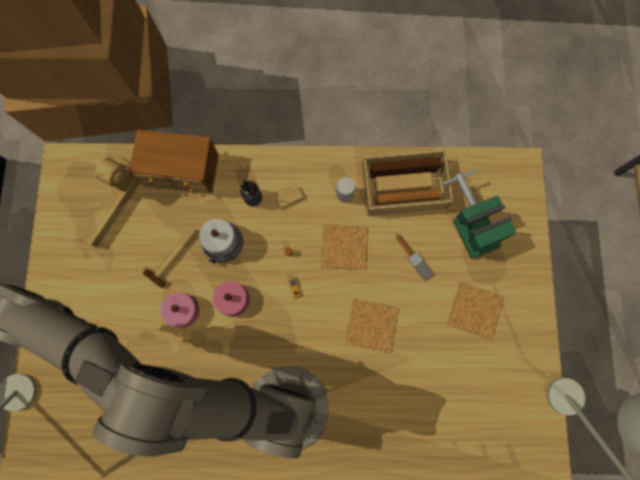

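View pics/side0.png

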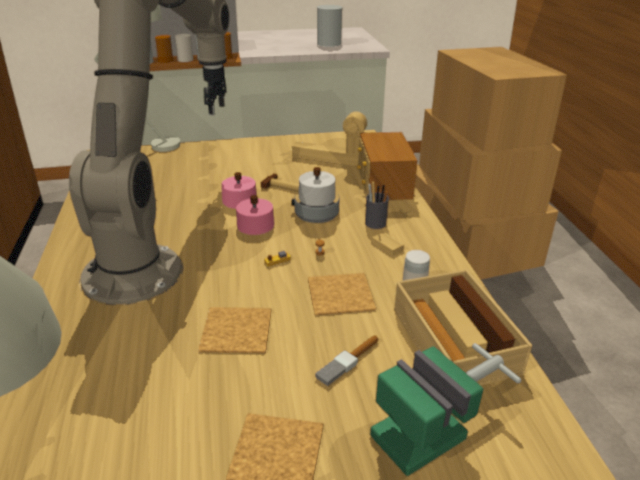

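View pics/wrist0.png

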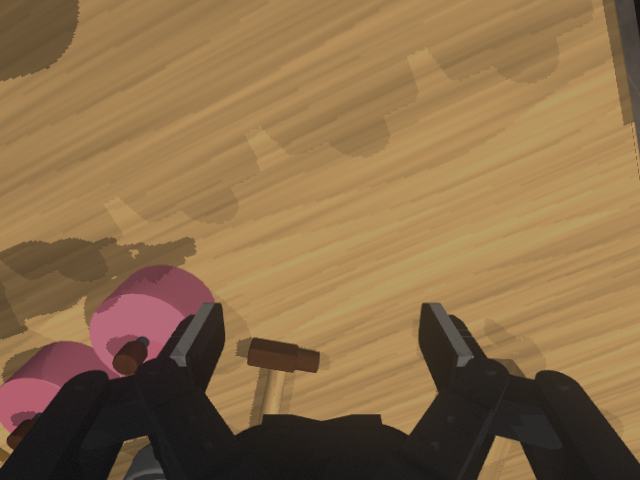

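```bash
cat > h.py <<'E'
import numpy as np, cv2
from scipy.spatial.transform import Rotation as R
def ray(m,u,v):
    xd=(u-m['cx'])/m['fx'];yd=(v-m['cy'])/m['fy']
    rd=np.hypot(xd,yd);r=rd
    for _ in range(20): r=rd/(1+m['k1']*r*r)
    s=r/rd if rd>0 else 1
    return R.from_rotvec(m['attitude']).apply([xd*s,yd*s,1.])
def onz(m,u,v,z):
    d=ray(m,u,v);o=m['origin'];return o+d*(z-o[2])/d[2]
def proj(m,P):
    p=R.from_rotvec(m['attitude']).inv().apply(np.atleast_2d(P)-m['origin'])
    x=p[:,0]/p[:,2];y=p[:,1]/p[:,2];f=1+m['k1']*(x*x+y*y)
    return np.c_[m['cx']+m['fx']*x*f,m['cy']+m['fy']*y*f]
def tri(m1,p1,m2,p2):
    A=[];b=[]
    for m,p in((m1,p1),(m2,p2)):
        d=ray(m,*p);d/=np.linalg.norm(d);M=np.eye(3)-np.outer(d,d);A.append(M);b.append(M@m['origin'])
    x,res,_,_=np.linalg.lstsq(np.vstack(A),np.hstack(b),rcond=None);return x,res
E
python3 - <<'E'
from plant import *
from h import *
for c in("top","side"):
    for n in("warmer","cover","cover_knob","mat","tin","pencil_pot","mallet","spool","plane","maple","brush"):
        print(c,n,[(np.round(d['box']).tolist(),round(d['confidence'],2)) for d in look_for(c,n)[:4]])
im=cv2.imread("pics/top0.png");cv2.imwrite("pics/topc.png",cv2.resize(im[200:290,150:380],None,fx=3.4,fy=3.4,interpolation=cv2.INTER_CUBIC))
im=cv2.imread("pics/side0.png");cv2.imwrite("pics/sidec.png",cv2.resize(im[150:330,220:420],None,fx=3.3,fy=3.3,interpolation=cv2.INTER_CUBIC))
print(get_state()['clock'])
E
```

```text
top warmer [([203.0, 223.0, 41.0, 42.0], 0.81)]
top cover [([200.0, 218.0, 37.0, 38.0], 0.9), ([215.0, 277.0, 36.0, 41.0], 0.56), ([162.0, 291.0, 36.0, 37.0], 0.55)]
top cover_knob [([157.0, 292.0, 43.0, 37.0], 0.77), ([216.0, 281.0, 32.0, 40.0], 0.61), ([394.0, 236.0, 38.0, 44.0], 0.44)]
top mat [([322.0, 223.0, 43.0, 46.0], 0.84), ([448.0, 282.0, 59.0, 57.0], 0.67), ([347.0, 301.0, 51.0, 50.0], 0.62)]
top tin [([395.0, 235.0, 39.0, 45.0], 0.42)]
top pencil_pot [([238.0, 182.0, 25.0, 27.0], 0.71)]
top mallet [([140.0, 227.0, 57.0, 59.0], 0.55)]
top spool [([283.0, 248.0, 9.0, 7.0], 0.47)]
top plane [([290.0, 277.0, 12.0, 22.0], 0.47)]
top maple [([280.0, 185.0, 25.0, 21.0], 0.84)]
top brush [([396.0, 235.0, 38.0, 44.0], 0.59), ([323.0, 221.0, 44.0, 51.0], 0.24)]
side warmer [([290.0, 197.0, 52.0, 26.0], 0.69)]
side cover [([301.0, 162.0, 35.0, 42.0], 0.91), ([236.0, 196.0, 37.0, 40.0], 0.75), ([222.0, 172.0, 37.0, 38.0], 0.56)]
side cover_knob [([236.0, 193.0, 39.0, 42.0], 0.8), ([220.0, 173.0, 36.0, 36.0], 0.71), ([301.0, 167.0, 36.0, 39.0], 0.6)]
side mat [([224.0, 413.0, 100.0, 67.0], 0.79), ([199.0, 306.0, 74.0, 46.0], 0.69), ([311.0, 274.0, 68.0, 42.0], 0.58)]
side tin [([406.0, 249.0, 22.0, 31.0], 0.85), ([302.0, 163.0, 34.0, 43.0], 0.69)]
side pencil_pot [([363.0, 185.0, 25.0, 47.0], 0.83)]
side mallet [([259.0, 172.0, 37.0, 20.0], 0.79)]
side spool [([316.0, 241.0, 8.0, 16.0], 0.68)]
side plane [([266.0, 247.0, 28.0, 20.0], 0.54), ([314.0, 240.0, 11.0, 17.0], 0.39)]
side maple [([370.0, 230.0, 35.0, 26.0], 0.59)]
side brush [([315.0, 339.0, 62.0, 48.0], 0.79)]
1.25
```

View pics/topc.png

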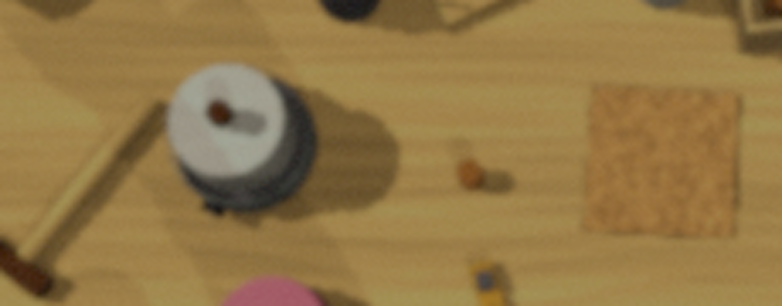

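View pics/sidec.png

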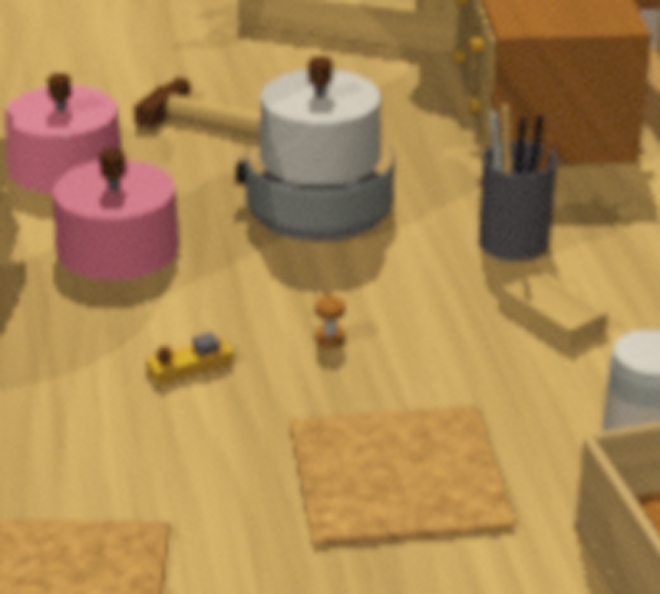

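```bash
python3 - <<'E'
from plant import *
from h import *
T=camera_model("top");S=camera_model("side")
t=lambda a,b:(150+a/3.4,200+b/3.4); s=lambda a,b:(220+a/3.3,150+b/3.3)
print("knob",tri(T,t(218,111),S,s(320,73)), onz(T,*t(218,111),.152), onz(S,*s(320,73),.152))
print("dial",tri(T,t(213,207),S,s(243,172)), onz(T,*t(213,207),.03),onz(S,*s(243,172),.03))
c=np.array([onz(T,*t(*p),.008) for p in[(590,86),(741,88),(738,236),(585,233)]]);print(c,c.mean(0))
c=np.array([onz(S,*s(*p),.008) for p in[(292,420),(479,406),(513,522),(317,542)]]);print(c,c.mean(0))
# cover top circle centre z=.126
print("covertop",onz(T,*t(226,122),.126))
for n,p,z in [("spool",(470,174),.03),("plane",(485,280),.02),("mallethead",(20,265),.02),("malletend",(160,105),.02)]: print(n,onz(T,*t(*p),z))
E
```

```text
knob (array([0.57823543, 0.25013761, 0.14745596]), array([4.46158218e-09])) [0.57708864 0.24907699 0.152     ] [0.57662077 0.24080856 0.152     ]
dial (array([0.50357814, 0.27698373, 0.03063607]), array([2.4559721e-06])) [0.50256768 0.27712659 0.03      ] [0.50486438 0.27844481 0.03      ]
[[ 0.64362976 -0.11870755  0.008     ]
 [ 0.64292976 -0.2825053   0.008     ]
 [ 0.48032154 -0.2777557   0.008     ]
 [ 0.482046   -0.11484309  0.008     ]] [ 0.56223177 -0.19845291  0.008     ]
[[ 0.49021927 -0.11636368  0.008     ]
 [ 0.64940201 -0.12369431  0.008     ]
 [ 0.63788781 -0.27806242  0.008     ]
 [ 0.48357818 -0.27535248  0.008     ]] [ 0.56527182 -0.19836822  0.008     ]
covertop [0.57208864 0.24651065 0.126     ]
spool [0.54054759 0.0074602  0.03      ]
plane [ 0.42904928 -0.01026741  0.02      ]
mallethead [0.44066964 0.47813815 0.02      ]
malletend [0.61500781 0.34233149 0.02      ]
```

```bash
cat > d.py <<'E'
from plant import *
from h import *
import sys
def st():
    s=get_state();M=R.from_rotvec(s['orientation']).as_matrix()
    print("t %.2f tcp %s yaw %.4f tilt %.4f F %s T %s gap %.3f q %s"%(s['clock'],np.round(s['tool_pos'],4),np.arctan2(M[1,0],M[0,0]),np.arccos(-M[2,2]),np.round(s['contact_force'],1),np.round(s['ft_torque'],2),s['finger_gap'],np.round(s['qpos'],2)))
    return s,M
def to(p):
    s,M=st();d=M.T@(np.array(p)-s['tool_pos']);print("tool delta",np.round(d,4),"len %.4f rows %.1f"%(np.linalg.norm(d),np.linalg.norm(d)/.0417));return d
if __name__=="__main__":
    if len(sys.argv)>3: to([float(a) for a in sys.argv[1:4]])
    else: st()
E
python3 d.py 0.576 0.248 0.38
```

```text
t 1.25 tcp [0.2782 0.615  0.4047] yaw 1.1460 tilt 0.0000 F [-0.3 -1.1 -0. ] T [-0.02 -0.04 -0.04] gap 0.997 q [-1.3   0.43  0.07  1.61 -0.03  1.11 -0.07]
tool delta [-0.2116  0.4226  0.0247] len 0.4733 rows 11.3
```

Call:
play_rows(targets=[[[1,-0.014,0.028,0,0],[1,-0.014,0.028,0,0],[1,-0.014,0.028,0,0],[1,-0.014,0.028,0,0],[1,-0.014,0.028,0,0]]])

```text
clock: 1.67
tool_pos: [0.3776, 0.4922, 0.4048]
orientation: [-2.64, -1.703, -0.0]
contact_force: [0.5, 1.5, 0.5]
finger_gap: 1.001
```

Call:
play_rows(targets=[[[1,-0.014,0.028,0,0],[1,-0.014,0.028,0,0],[1,-0.014,0.028,0,0],[1,-0.014,0.028,0,0],[1,-0.014,0.028,0,0]]])

```text
clock: 2.08
tool_pos: [0.4764, 0.3707, 0.4049]
orientation: [-2.64, -1.703, -0.001]
contact_force: [0.2, 0.5, -0.5]
finger_gap: 1.001
```

```bash
python3 - <<'E'
from d import *
to([.576,.248,.38])
m=camera_model("wrist");im=read_camera("wrist");cv2.imwrite("pics/w1.png",im[:,:,::-1])
print(proj(m,[[.576,.248,.152],[.576,.248,.126],[.576,.248,.06],[.503,.277,.03]]))
E
```

```text
t 2.08 tcp [0.4764 0.3707 0.4049] yaw 1.1460 tilt 0.0004 F [ 0.2  0.5 -0.5] T [ 0.04 -0.   -0.02] gap 1.001 q [-0.91  0.31  0.18  1.78 -0.06  1.06  0.44]
tool delta [-0.0707  0.1413  0.0249] len 0.1600 rows 3.8
[[235.5780492  406.3428938 ]
 [242.26142985 383.45486209]
 [255.37880708 338.6380041 ]
 [252.39090948 260.38198558]]
```

View pics/w1.png

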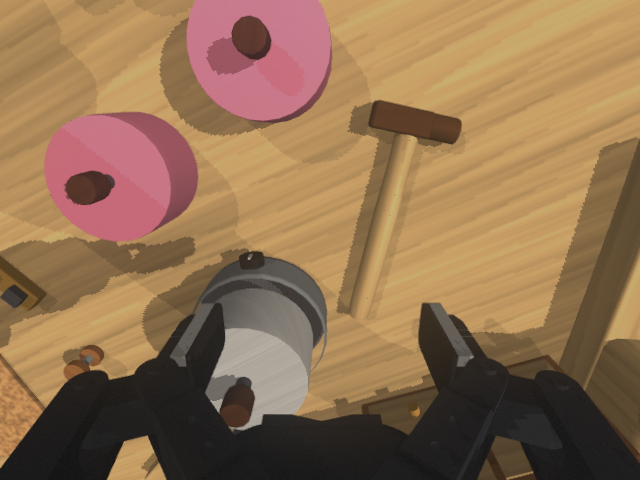

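Call:
play_rows(targets=[[[1,-0.014,0.028,0.003,0],[1,-0.014,0.028,0.003,0],[1,-0.014,0.028,0.003,0],[1,-0.014,0.028,0.003,0],[1,-0.014,0.028,0.003,0]]])

```text
clock: 2.55
tool_pos: [0.575, 0.2494, 0.3897]
orientation: [-2.64, -1.703, -0.0]
contact_force: [0.4, 1.0, 0.1]
finger_gap: 1.002
```

```bash
python3 - <<'E'
from d import *
st()
im=read_camera("side");cv2.imwrite("pics/s1.png",cv2.resize(im[80:260,220:420],None,fx=3.3,fy=3.3,interpolation=cv2.INTER_CUBIC)[:,:,::-1])
im=read_camera("wrist");cv2.imwrite("pics/w2.png",im[:,:,::-1])
m=camera_model("wrist");s,M=st()
print(proj(m,[[.576,.248,.152],[.576,.248,.164]]), proj(m,s['tool_pos']+M[:,2]*.2))
E
```

```text
t 2.55 tcp [0.575  0.2494 0.3897] yaw 1.1462 tilt 0.0002 F [0.4 1.  0.1] T [ 0.02 -0.04 -0.02] gap 1.002 q [-0.7   0.37  0.24  1.74 -0.1   1.04  0.72]
t 2.65 tcp [0.577  0.2456 0.3894] yaw 1.1393 tilt 0.0024 F [-0.2  0.1  0.5] T [-0.02 -0.01  0.02] gap 1.002 q [-0.69  0.37  0.24  1.74 -0.1   1.04  0.72]
[[324.73279503 252.52557588]
 [324.87716291 259.99005908]] [[321.35515568 282.47145096]]
```

View pics/s1.png

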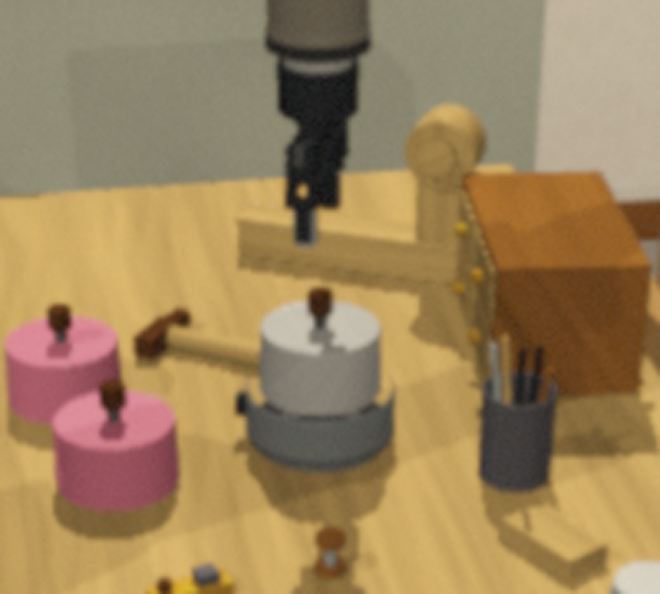

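View pics/w2.png

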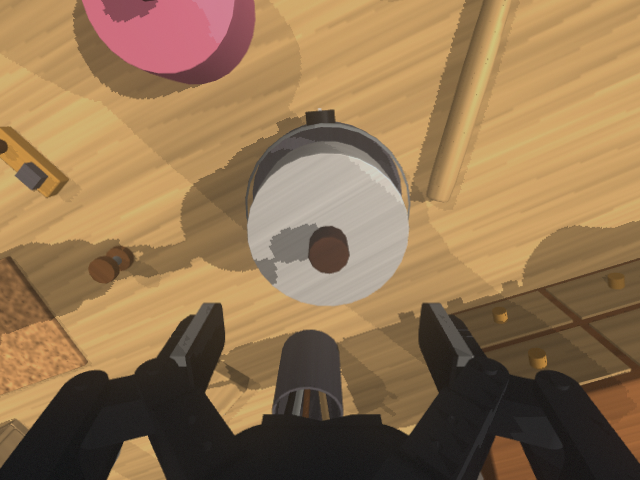

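```bash
python3 - <<'E'
from d import *
s,M=st();m=camera_model("wrist")
im=read_camera("wrist");cv2.imwrite("pics/w3.png",im[:,:,::-1])
st()
c=im.astype(int);roi=c[200:300,280:380]
mask=(roi[...,0]-roi[...,2]>25)&(roi.sum(2)<300)
n,l,stt,cen=cv2.connectedComponentsWithStats(mask.astype(np.uint8))
for i in range(1,n):
    if stt[i,4]>80: print(stt[i],cen[i]+[280,200])
g=np.array([0.,0])
def circ(P,r,z): a=np.linspace(0,2*np.pi,36);return np.c_[P[0]+r*np.cos(a),P[1]+r*np.sin(a),0*a+z]
def pred(xy):
    pts=np.vstack([circ(xy,.013,.140),circ(xy,.013,.164)])
    hull=cv2.convexHull(proj(m,pts).astype(np.float32));M_=cv2.moments(hull);return np.array([M_['m10']/M_['m00'],M_['m01']/M_['m00']]),cv2.boundingRect(hull)
print(pred([.576,.248]))
i=1+np.argmax(stt[1:,4]);meas=cen[i]+[280,200]
from scipy.optimize import fsolve
print(fsolve(lambda x:pred(x)[0]-meas,[.576,.248]))
# cover top ellipse & dial
print(proj(m,[[.576,.248,.126]]))
E
```

```text
t 2.65 tcp [0.577  0.2456 0.3894] yaw 1.1393 tilt 0.0024 F [-0.2  0.1  0.5] T [-0.02 -0.01  0.02] gap 1.002 q [-0.69  0.37  0.24  1.74 -0.1   1.04  0.72]
t 2.70 tcp [0.5756 0.2482 0.3895] yaw 1.1416 tilt 0.0010 F [0.2 0.1 0.3] T [0.06 0.02 0.01] gap 0.999 q [-0.69  0.37  0.24  1.74 -0.1   1.04  0.72]
[  27   40   40   37 1112] [326.49100719 257.82014388]
(array([324.76215511, 253.75174044]), (303, 227, 44, 53))
[0.57903213 0.24782935]
[[324.46535653 238.70929905]]
```

```bash
python3 d.py 0.577 0.248 0.309
```

```text
t 2.70 tcp [0.5756 0.2482 0.3895] yaw 1.1416 tilt 0.0010 F [0.2 0.1 0.3] T [0.06 0.02 0.01] gap 0.999 q [-0.69  0.37  0.24  1.74 -0.1   1.04  0.72]
tool delta [0.0005 0.0013 0.0805] len 0.0805 rows 1.9
```

Call:
play_rows(targets=[[[1,0,0.001,0.02,0],[1,0,0,0.02,0],[1,0,0,0.02,0],[1,0,0,0.02,0],[1,0,0,0,0]]])

```text
clock: 3.12
tool_pos: [0.5735, 0.251, 0.3062]
orientation: [-2.638, -1.705, 0.008]
contact_force: [-1.7, 0.3, -0.6]
finger_gap: 0.998
```

```bash
python3 - <<'E'
from d import *
st();m=camera_model("wrist")
im=read_camera("wrist");cv2.imwrite("pics/w4.png",im[:,:,::-1])
print(proj(m,[[.577,.248,.152],[.577,.248,.164]]))
im=read_camera("side");cv2.imwrite("pics/s2.png",cv2.resize(im[80:260,220:420],None,fx=3.3,fy=3.3,interpolation=cv2.INTER_CUBIC)[:,:,::-1])
E
```

```text
t 3.12 tcp [0.5735 0.251  0.3062] yaw 1.1475 tilt 0.0051 F [-1.7  0.3 -0.6] T [-0.04  0.01  0.05] gap 0.998 q [-0.68  0.46  0.22  1.82 -0.12  0.89  0.74]
[[319.72267087 342.62086265]
 [319.45911946 361.67870594]]
```

View pics/w4.png

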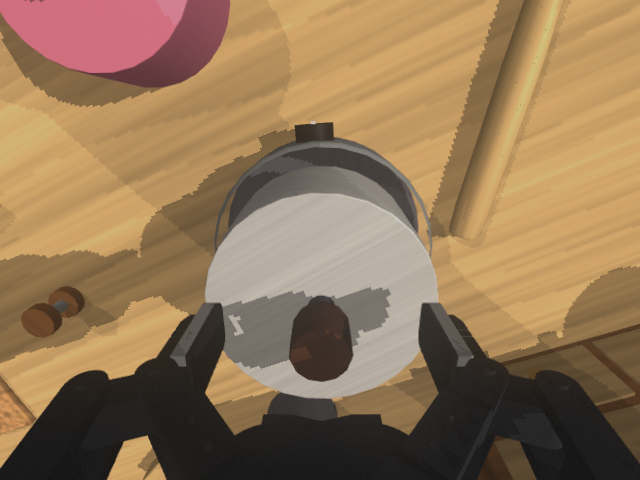

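View pics/s2.png

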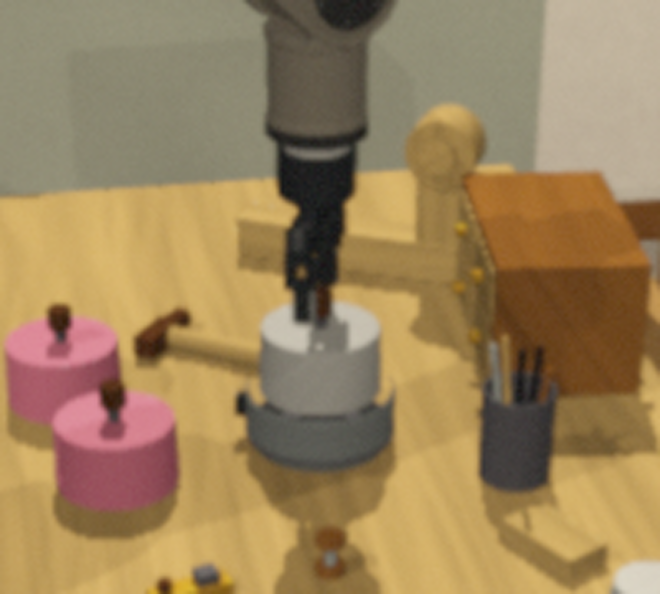

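```bash
python3 d.py 0.577 0.248 0.308
```

```text
t 3.22 tcp [0.5748 0.2509 0.3098] yaw 1.1469 tilt 0.0010 F [1.3 1.3 0. ] T [ 0.01 -0.01  0.05] gap 0.998 q [-0.68  0.45  0.22  1.81 -0.12  0.89  0.74]
tool delta [-0.0018  0.0032  0.0018] len 0.0041 rows 0.1
```

Call:
play_rows(targets=[[[1,-0.001,0.002,0.002,0],[1,0,0,0,0],[0.3,0,0,0,0],[0,0,0,0,0],[0,0,0,0,0]]])

```text
clock: 3.63
tool_pos: [0.5767, 0.2484, 0.3082]
orientation: [-2.64, -1.703, -0.001]
contact_force: [0.0, 0.7, 0.2]
finger_gap: 0.603
```

Call:
play_rows(targets=[[[0,0,0,0,0],[0,0,0,0,0],[0,0,0,0,0],[0,0,0,0,0],[0,0,0,0,0]]])

```text
clock: 4.05
tool_pos: [0.5767, 0.2484, 0.3079]
orientation: [2.64, 1.703, 0.0]
contact_force: [-0.5, -0.9, 5.5]
finger_gap: 0.287
```

```bash
python3 d.py 0.577 0.248 0.308
```

```text
t 4.05 tcp [0.5767 0.2484 0.3079] yaw 1.1459 tilt 0.0002 F [-0.5 -0.9  5.5] T [-0.25  0.21 -0.03] gap 0.287 q [-0.68  0.46  0.22  1.81 -0.12  0.89  0.74]
tool delta [-0.0002  0.0004 -0.0001] len 0.0005 rows 0.0
```

Call:
play_rows(targets=[[[0,0,0,-0.004,0],[0,0,0,-0.008,0],[0,0,0,-0.012,0],[0,0,0,-0.014,0],[0,0,0,-0.014,0]]])

```text
clock: 4.47
tool_pos: [0.5766, 0.2483, 0.3611]
orientation: [2.64, 1.703, 0.0]
contact_force: [0.4, 0.0, -2.0]
finger_gap: 0.286
```

```bash
python3 - <<'E'
from d import *
st()
im=read_camera("side");cv2.imwrite("pics/s3.png",cv2.resize(im[80:260,220:420],None,fx=3.3,fy=3.3,interpolation=cv2.INTER_CUBIC)[:,:,::-1])
E
```

```text
t 4.47 tcp [0.5766 0.2483 0.3611] yaw 1.1458 tilt 0.0001 F [ 0.4  0.  -2. ] T [ 0.02  0.01 -0.03] gap 0.286 q [-0.69  0.4   0.23  1.77 -0.11  0.99  0.73]
```

View pics/s3.png

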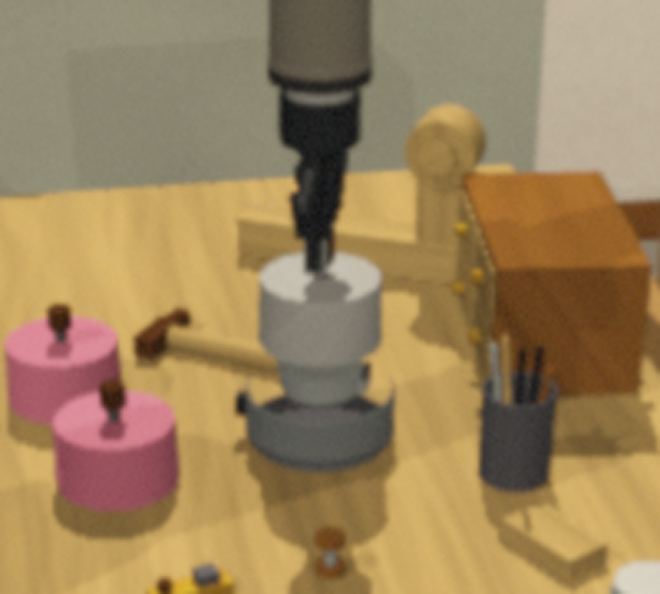

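Call:
play_rows(targets=[[[0,0,0,-0.014,0],[0,0,0,-0.014,0],[0,0,0,-0.014,0],[0,0,0,-0.014,0],[0,0,0,-0.008,0]]])

```text
clock: 4.93
tool_pos: [0.5768, 0.2483, 0.4259]
orientation: [2.64, 1.703, 0.003]
contact_force: [-0.0, -0.1, -1.2]
finger_gap: 0.281
```

```bash
python3 d.py 0.563 -0.198 0.425
```

```text
t 4.93 tcp [0.5768 0.2483 0.4259] yaw 1.1458 tilt 0.0020 F [-0.  -0.1 -1.2] T [-0.02 -0.08  0.01] gap 0.281 q [-0.7   0.34  0.24  1.7  -0.09  1.11  0.72]
tool delta [-4.123e-01  1.715e-01  4.000e-04] len 0.4466 rows 10.7
```

Call:
play_rows(targets=[[[0,-0.01,0.0042,0,0],[0,-0.018,0.0075,0,0],[0,-0.024,0.01,0,0],[0,-0.026,0.0108,0,0],[0,-0.026,0.0108,0,0]]])

```text
clock: 5.35
tool_pos: [0.5727, 0.134, 0.423]
orientation: [-2.64, -1.703, 0.002]
contact_force: [0.8, 0.0, -1.9]
finger_gap: 0.282
```

Call:
play_rows(targets=[[[0,-0.026,0.0108,0,0],[0,-0.026,0.0108,0,0],[0,-0.026,0.0108,0,0],[0,-0.026,0.0108,0,0],[0,-0.026,0.0108,0,0]]])

```text
clock: 5.77
tool_pos: [0.5681, -0.007, 0.4232]
orientation: [-2.64, -1.702, 0.001]
contact_force: [1.0, -0.5, -1.0]
finger_gap: 0.288
```

Call:
play_rows(targets=[[[0,-0.026,0.0108,0,0],[0,-0.026,0.0108,0,0],[0,-0.026,0.0108,0,0],[0,-0.026,0.0108,0,0],[0,-0.026,0.0108,0,0]]])

```text
clock: 6.18
tool_pos: [0.5635, -0.1476, 0.4232]
orientation: [-2.64, -1.702, 0.001]
contact_force: [0.0, 0.2, -2.6]
finger_gap: 0.286
```

Call:
play_rows(targets=[[[0,-0.02,0.0083,0,0],[0,-0.014,0.0058,0,0],[0,-0.009,0.0037,0,0],[0,-0.005,0.0021,0,0],[0,0,0,0,0]]])

```text
clock: 6.6
tool_pos: [0.5624, -0.1984, 0.4234]
orientation: [-2.641, -1.701, 0.001]
contact_force: [0.1, -0.0, -3.3]
finger_gap: 0.281
```

```bash
python3 - <<'E'
from d import *
to([.563,-.198,.425])
im=read_camera("side");cv2.imwrite("pics/s4.png",cv2.resize(im[120:360,200:460],None,fx=2.5,fy=2.5,interpolation=cv2.INTER_CUBIC)[:,:,::-1])
im=read_camera("top");cv2.imwrite("pics/t4.png",im[:,:,::-1])
m=camera_model("wrist");im=read_camera("wrist");cv2.imwrite("pics/w5.png",im[:,:,::-1])
E
```

```text
t 6.60 tcp [ 0.5624 -0.1984  0.4234] yaw 1.1447 tilt 0.0006 F [ 0.1 -0.  -3.3] T [ 0.02 -0.04 -0.04] gap 0.281 q [-0.13  0.3   0.45  1.79 -0.14  1.09  1.51]
tool delta [ 0.0006  0.0004 -0.0016] len 0.0018 rows 0.0
```

View pics/s4.png

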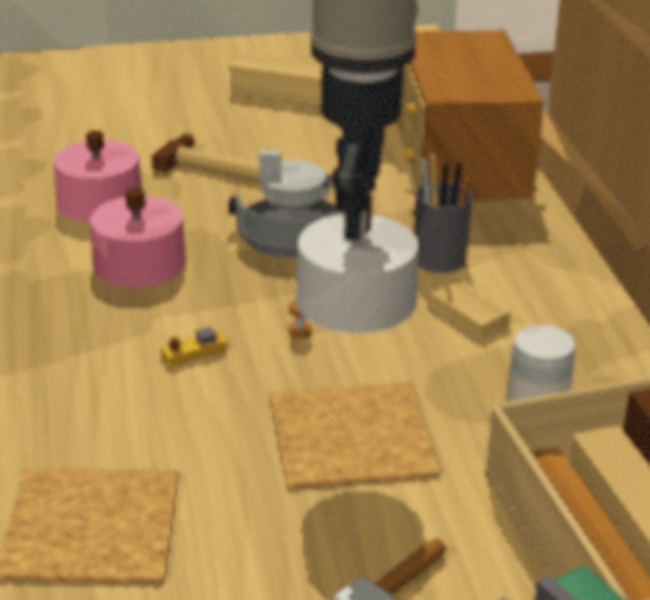

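View pics/t4.png

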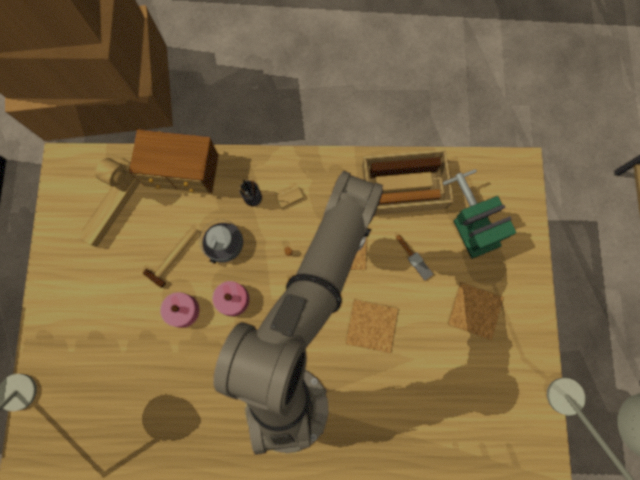

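View pics/w5.png

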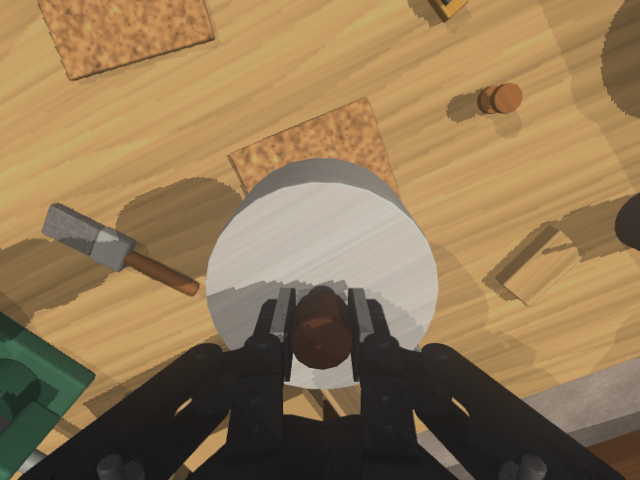

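```bash
python3 - <<'E'
from d import *
s,M=st();m=camera_model("wrist")
a=onz(m,367,98,.008);b=onz(m,229,155,.008);e=onz(m,399,192,.008)
print(a,b,np.linalg.norm(a-b))
u=(b-a)/np.linalg.norm(b-a);v=np.array([-u[1],u[0],0]);
mid=(a+b)/2;print("centre cands",mid+.08*v,mid-.08*v, e)
# knob bottom/top rim: proj of knob at tcp xy
p=s['tool_pos']+M[:,2]*.155
print(proj(m,[p,p+[0,0,.012],p-[0,0,.012],p-[0,0,.026]]))
E
```

```text
t 6.75 tcp [ 0.563  -0.1965  0.4235] yaw 1.1472 tilt 0.0005 F [ 0.3 -0.2 -2.2] T [ 0.    0.01 -0.01] gap 0.285 q [-0.13  0.3   0.44  1.79 -0.14  1.09  1.51]
[ 0.48851913 -0.11101006  0.008     ] [ 0.48075139 -0.2700878   0.008     ] 0.1592672743211578
centre cands [ 0.56454006 -0.19445066  0.008     ] [ 0.40473046 -0.18664719  0.008     ] [ 0.59554012 -0.1149694   0.008     ]
[[321.39002721 331.66166388]
 [321.39331262 350.01939364]
 [321.38720335 315.94125281]
 [321.38437354 300.24072933]]
```

Call:
play_rows(targets=[[[0,0,0,0.01,0],[0,0,0,0.018,0],[0,0,0,0.02,0],[0,0,0,0.02,0],[0,0,0,0.02,0]]])

```text
clock: 7.17
tool_pos: [0.5627, -0.1966, 0.3342]
orientation: [-2.639, -1.705, 0.0]
contact_force: [0.7, 0.0, -1.8]
finger_gap: 0.284
```

Call:
play_rows(targets=[[[0,0,0,0.02,0],[0,0,0,0.018,0],[0,0,0,0.014,0],[0,0,0,0.009,0],[0,0,0,0.004,0]]])

```text
clock: 7.58
tool_pos: [0.5625, -0.1968, 0.269]
orientation: [-2.638, -1.704, 0.002]
contact_force: [-1.1, -0.6, -1.7]
finger_gap: 0.287
```

```bash
python3 - <<'E'
from d import *
to([.564,-.197,.256])
im=read_camera("side");cv2.imwrite("pics/s5.png",cv2.resize(im[180:330,260:420],None,fx=4,fy=4,interpolation=cv2.INTER_CUBIC)[:,:,::-1])
to([.564,-.197,.256])
im=read_camera("wrist");cv2.imwrite("pics/w6.png",im[:,:,::-1])
E
```

```text
t 7.58 tcp [ 0.5625 -0.1968  0.269 ] yaw 1.1468 tilt 0.0021 F [-1.1 -0.6 -1.7] T [-0.02  0.01  0.01] gap 0.287 q [-0.07  0.48  0.38  1.92 -0.24  0.79  1.6 ]
tool delta [0.0005 0.0015 0.013 ] len 0.0131 rows 0.3
t 7.63 tcp [ 0.5625 -0.1969  0.2692] yaw 1.1467 tilt 0.0019 F [-0.8 -0.  -2.2] T [0.02 0.06 0.04] gap 0.286 q [-0.07  0.48  0.38  1.92 -0.24  0.79  1.6 ]
tool delta [0.0006 0.0014 0.0132] len 0.0133 rows 0.3
```

View pics/s5.png

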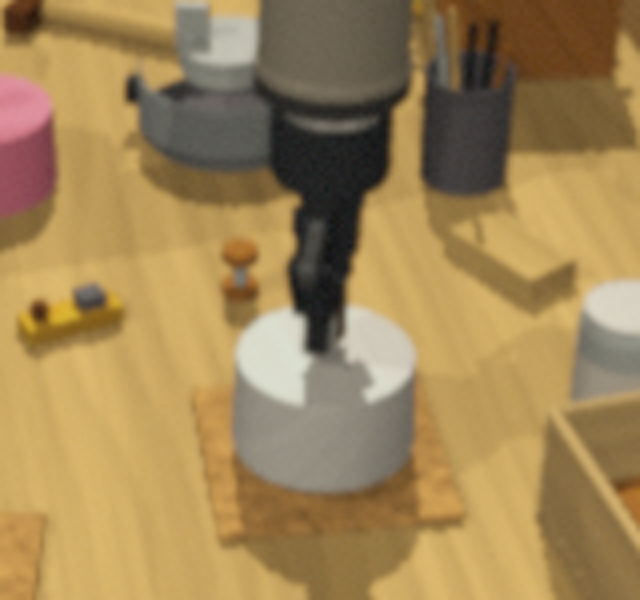

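View pics/w6.png

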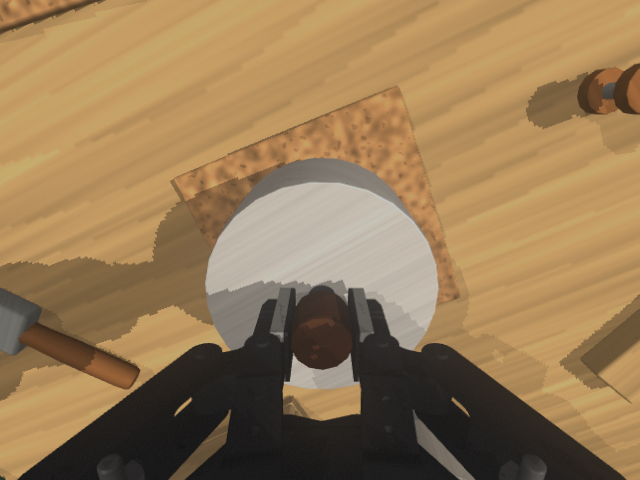

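```bash
python3 - <<'E'
from d import *
s,M=st();m=camera_model("wrist")
A,B,C=[onz(m,*p,.008) for p in[(399,87),(174,182),(460,298)]]
print(A,B,C,(B+C)/2,np.linalg.norm(A-B),np.linalg.norm(A-C))
c=(B+C)/2;c[2]=.2605
to(c)
E
```

```text
t 7.68 tcp [ 0.5627 -0.1972  0.2702] yaw 1.1463 tilt 0.0009 F [ 0.4 -0.2 -2.4] T [-0.06 -0.05 -0.01] gap 0.283 q [-0.07  0.48  0.39  1.92 -0.24  0.79  1.6 ]
[ 0.48883901 -0.11138686  0.008     ] [ 0.48218045 -0.27001906  0.008     ] [ 0.64661757 -0.11996105  0.008     ] [ 0.56439901 -0.19499006  0.008     ] 0.15877188868245246 0.15801136187409362
t 7.68 tcp [ 0.5627 -0.1972  0.2702] yaw 1.1463 tilt 0.0009 F [ 0.4 -0.2 -2.4] T [-0.06 -0.05 -0.01] gap 0.283 q [-0.07  0.48  0.39  1.92 -0.24  0.79  1.6 ]
tool delta [0.0027 0.0006 0.0097] len 0.0101 rows 0.2
```

Call:
play_rows(targets=[[[0,0.002,0.001,0.003,0],[0,0,0,0.003,0],[0,0,0,0.003,0],[0,0,0,0.001,0],[0,0,0,0,0]]])

```text
clock: 8.1
tool_pos: [0.5644, -0.1962, 0.2606]
orientation: [-2.64, -1.703, 0.0]
contact_force: [0.5, 0.3, -2.6]
finger_gap: 0.282
```

```bash
python3 d.py 0.564 -0.196 0.256
```

```text
t 8.10 tcp [ 0.5644 -0.1962  0.2606] yaw 1.1459 tilt 0.0002 F [ 0.5  0.3 -2.6] T [0.03 0.02 0.  ] gap 0.282 q [-0.07  0.49  0.38  1.92 -0.25  0.78  1.6 ]
tool delta [-0.     -0.0005  0.0046] len 0.0046 rows 0.1
```

Call:
play_rows(targets=[[[0,0,0,0.001,0],[0,0,0,0.001,0],[0,0,0,0.001,0],[0,0,0,0.0005,0],[0,0,0,0.0005,0]]])

```text
clock: 8.52
tool_pos: [0.5645, -0.1962, 0.2567]
orientation: [2.64, 1.703, -0.0]
contact_force: [0.5, 0.2, -1.3]
finger_gap: 0.287
```

Call:
play_rows(targets=[[[0,0,0,0.0005,0],[0,0,0,0.0005,0],[0,0,0,0.0005,0],[0,0,0,0,0],[0,0,0,0,0]]])

```text
clock: 8.93
tool_pos: [0.5647, -0.1963, 0.2558]
orientation: [2.64, 1.703, 0.001]
contact_force: [-1.3, 1.4, 8.1]
finger_gap: 0.283
```

Call:
play_rows(targets=[[[0.3,0,0,0,0],[0.35,0,0,0,0],[0.5,0,0,0,0],[0.7,0,0,0,0],[1,0,0,0,0]]])

```text
clock: 9.35
tool_pos: [0.5645, -0.1962, 0.2551]
orientation: [-2.64, -1.703, 0.0]
contact_force: [-0.4, 0.2, 0.5]
finger_gap: 0.764
```

Call:
play_rows(targets=[[[1,0,0,0,0],[1,0,0,-0.003,0],[1,0,0,-0.01,0],[1,0,0,-0.015,0],[1,0,0,-0.02,0]]])

```text
clock: 9.77
tool_pos: [0.5642, -0.1961, 0.3035]
orientation: [-2.639, -1.703, 0.002]
contact_force: [-0.5, -0.9, 0.3]
finger_gap: 1.001
```

Call:
play_rows(targets=[[[1,0,0,-0.025,0],[1,0,0,-0.03,0],[1,0,0,-0.03,0],[1,0,0,-0.02,0],[1,0,0,-0.008,0]]])

```text
clock: 10.18
tool_pos: [0.5647, -0.1967, 0.4204]
orientation: [2.638, 1.701, 0.006]
contact_force: [1.0, -0.2, -0.2]
finger_gap: 0.998
```

```bash
python3 - <<'E'
from d import *
s,M=st();m=camera_model("wrist")
im=read_camera("wrist");cv2.imwrite("pics/w7.png",im[:,:,::-1])
im=read_camera("side");cv2.imwrite("pics/s6.png",cv2.resize(im[150:330,220:420],None,fx=3.3,fy=3.3,interpolation=cv2.INTER_CUBIC)[:,:,::-1])
E
```

```text
t 10.18 tcp [ 0.5647 -0.1967  0.4204] yaw 1.1455 tilt 0.0047 F [ 1.  -0.2 -0.2] T [-0.01  0.01  0.02] gap 0.998 q [-0.13  0.3   0.45  1.79 -0.15  1.08  1.51]
```

View pics/w7.png

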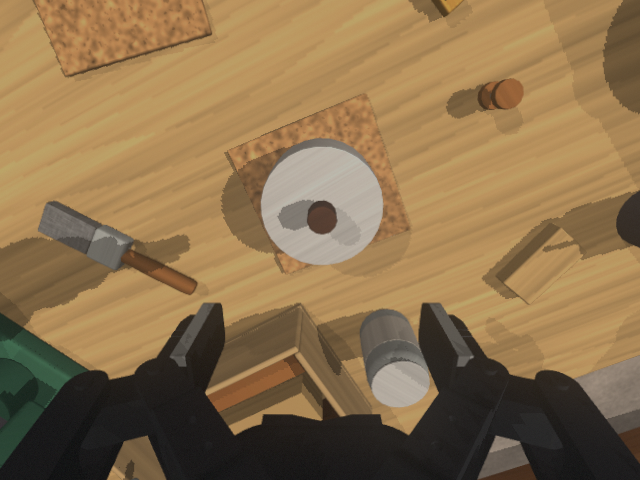

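View pics/s6.png

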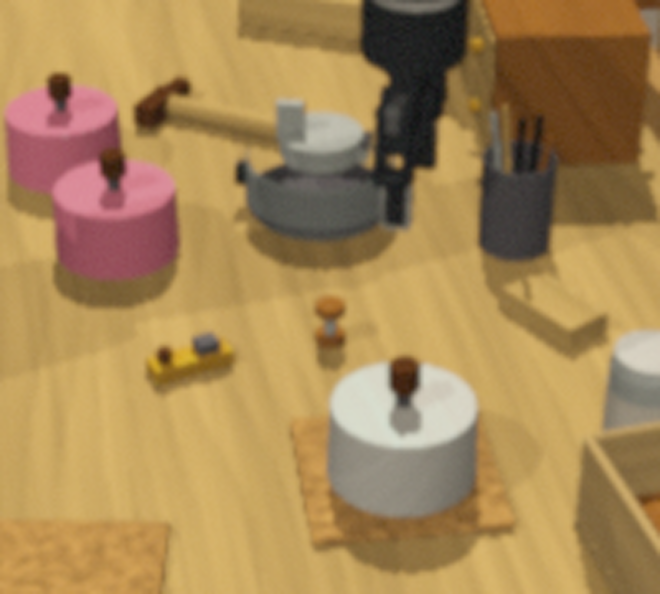

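```bash
python3 - <<'E'
from d import *
s,M=st();m=camera_model("wrist")
P=np.array([onz(m,*p,.008) for p in[(367,95),(226,152),(409,230),(288,273)]]);print(P.mean(0),(P[1]+P[2])/2,(P[0]+P[3])/2)
print("cover",onz(m,322,203,.074), onz(m,322,215,.112))
# target above tab
w=np.array([.577,.248]);yaw=-.38;x=np.array([np.cos(yaw),np.sin(yaw)])
t=w-.030*x;print("tab",t);to([*t,.42])
E
```

```text
t 10.28 tcp [ 0.5646 -0.1963  0.4182] yaw 1.1459 tilt 0.0031 F [-0.3  0.6 -1.1] T [-0.04  0.08  0.02] gap 1.003 q [-0.13  0.3   0.45  1.79 -0.15  1.08  1.51]
[ 0.56194919 -0.19333214  0.008     ] [ 0.56171171 -0.19525219  0.008     ] [ 0.56218666 -0.19141209  0.008     ]
cover [ 0.55818036 -0.19248118  0.074     ] [ 0.55871903 -0.19282711  0.112     ]
tab [0.54914006 0.25912761]
t 10.28 tcp [ 0.5646 -0.1963  0.4182] yaw 1.1459 tilt 0.0031 F [-0.3  0.6 -1.1] T [-0.04  0.08  0.02] gap 1.003 q [-0.13  0.3   0.45  1.79 -0.15  1.08  1.51]
tool delta [ 0.4086 -0.2018 -0.002 ] len 0.4557 rows 10.9
```

Call:
play_rows(targets=[[[1,0.012,-0.006,0,0],[1,0.022,-0.011,0,0],[1,0.026,-0.0128,0,0],[1,0.026,-0.0128,0,0],[1,0.026,-0.0128,0,0]]])

```text
clock: 10.7
tool_pos: [0.5596, -0.07, 0.4148]
orientation: [-2.639, -1.702, 0.003]
contact_force: [0.9, -1.2, -0.1]
finger_gap: 0.996
```

Call:
play_rows(targets=[[[1,0.028,-0.0138,0,0],[1,0.028,-0.0138,0,0],[1,0.028,-0.0138,0,0],[1,0.028,-0.0138,0,0],[1,0.028,-0.0138,0,0]]])

```text
clock: 11.12
tool_pos: [0.5544, 0.0862, 0.4149]
orientation: [-2.639, -1.703, 0.003]
contact_force: [0.3, 0.2, 0.6]
finger_gap: 1.0
```

Call:
play_rows(targets=[[[1,0.028,-0.0138,0,0],[1,0.028,-0.0138,0,0],[1,0.028,-0.0138,0,0],[1,0.02,-0.01,0,0],[1,0.02,-0.01,0,0]]])

```text
clock: 11.53
tool_pos: [0.5495, 0.2247, 0.4146]
orientation: [-2.639, -1.705, 0.004]
contact_force: [0.1, 0.3, -0.3]
finger_gap: 1.0
```

Call:
play_rows(targets=[[[1,0.015,-0.0074,0,0],[1,0.01,-0.005,0,0],[1,0.005,-0.0025,0,0],[1,0.002,-0.001,0,0],[1,0,0,0,0]]])

```text
clock: 11.95
tool_pos: [0.549, 0.2583, 0.4157]
orientation: [2.64, 1.702, -0.001]
contact_force: [0.5, -0.4, 0.0]
finger_gap: 1.0
```

```bash
python3 - <<'E'
from d import *
import pickle
s,M=st();m=camera_model("wrist");pickle.dump(m,open("m8.pkl","wb"))
im=read_camera("wrist");cv2.imwrite("pics/w8.png",im[:,:,::-1])
yaw=-.38;x=np.array([np.cos(yaw),np.sin(yaw),0]);w=np.array([.577,.248,0])
print(proj(m,[w-.03*x+[0,0,.116],w+.046*x+[0,0,.078],w-.077*x+[0,0,.03]]))
st()
E
```

```text
t 11.95 tcp [0.549  0.2583 0.4157] yaw 1.1455 tilt 0.0009 F [ 0.5 -0.4  0. ] T [-0.   -0.01  0.01] gap 1.000 q [-0.73  0.31  0.23  1.76 -0.08  1.08  0.67]
[[322.76283046 226.08886359]
 [325.93623748 287.51610887]
 [320.53198238 155.61309946]]
t 12.00 tcp [0.5491 0.2578 0.4159] yaw 1.1450 tilt 0.0007 F [ 0.4 -0.2  0.7] T [-0.03  0.01 -0.01] gap 0.999 q [-0.73  0.31  0.23  1.76 -0.08  1.08  0.67]
```

View pics/w8.png

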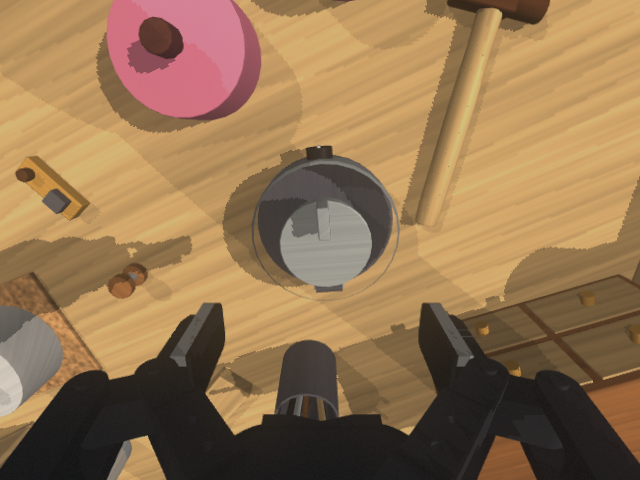

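```bash
python3 - <<'E'
import cv2
im=cv2.imread("pics/w8.png");cv2.imwrite("pics/w8c.png",cv2.resize(im[135:305,235:420],None,fx=3.5,fy=3.5,interpolation=cv2.INTER_CUBIC))
E
```

```text
(no output)
```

View pics/w8c.png

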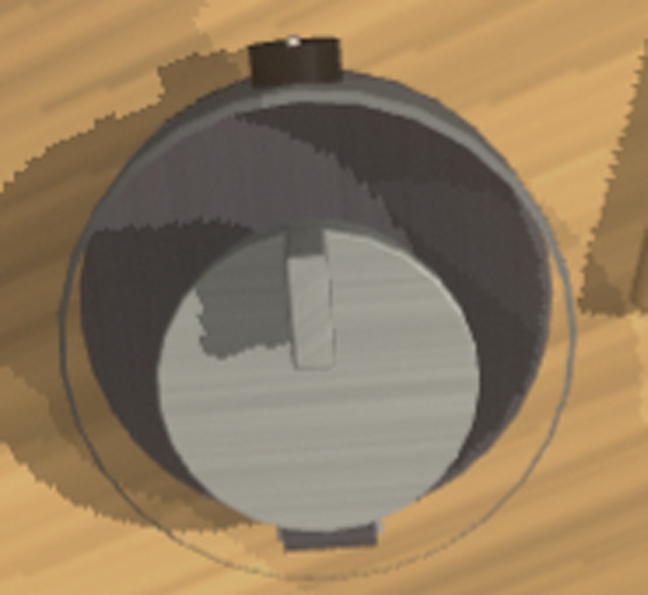

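```bash
python3 - <<'E'
from d import *
import pickle
m=pickle.load(open("m8.pkl","rb"))
c=lambda a,b:(235+(a+.5)/3.5-.5,135+(b+.5)/3.5-.5)
P=np.array([onz(m,*c(*p),.116) for p in[(288,256),(330,254),(335,368),(296,370)]])
f=(P[0]+P[1])/2;b=(P[2]+P[3])/2;d=b-f
print(P,f,b,np.linalg.norm(d),"yaw",np.arctan2(d[1],d[0]),"ctr",(f+b)/2)
disc=onz(m,*c(318,380),.086);print("disc ctr",disc)
# hinge block & dial
h=onz(m,*c(330,530),.078);dl=onz(m,*c(295,62),.03);print("hinge",h,"dial",dl,np.arctan2(*(h-dl)[[1,0]]))
ctr=(f+b)/2
to([ctr[0],ctr[1],.265])
E
```

```text
[[0.53322543 0.26117497 0.116     ]
 [0.53673777 0.27010594 0.116     ]
 [0.56252371 0.25997372 0.116     ]
 [0.55920327 0.25139039 0.116     ]] [0.5349816  0.26564046 0.116     ] [0.56086349 0.25568206 0.116     ] 0.027731600473442197 yaw -0.3673026344834747 ctr [0.54792255 0.26066126 0.116     ]
disc ctr [0.57402368 0.2507855  0.086     ]
hinge [0.61947504 0.23428423 0.078     ] dial [0.50190377 0.27641926 0.03      ] -0.34411951905919075
t 12.00 tcp [0.5491 0.2578 0.4159] yaw 1.1450 tilt 0.0007 F [ 0.4 -0.2  0.7] T [-0.03  0.01 -0.01] gap 0.999 q [-0.73  0.31  0.23  1.76 -0.08  1.08  0.67]
tool delta [ 0.0023 -0.0023  0.1509] len 0.1510 rows 3.6
```

Call:
play_rows(targets=[[[1,0.002,-0.002,0.01,0],[1,0,0,0.02,-0.03],[1,0,0,0.025,-0.03],[1,0,0,0.02,0],[1,0,0,0.01,0]]])

```text
clock: 12.42
tool_pos: [0.5473, 0.2603, 0.3283]
orientation: [2.588, 1.78, -0.005]
contact_force: [-0.7, -0.4, -0.0]
finger_gap: 0.996
```

Call:
play_rows(targets=[[[1,0,0,0.004,0],[1,0,0,0.002,0],[1,0,0,0,0],[1,0,0,0,0],[1,0,0,0,0]]])

```text
clock: 12.83
tool_pos: [0.5482, 0.2614, 0.3262]
orientation: [2.588, 1.781, 0.002]
contact_force: [-0.1, -0.7, -0.1]
finger_gap: 1.0
```

```bash
python3 - <<'E'
from d import *
import pickle
s,M=st();m=camera_model("wrist");pickle.dump(m,open("m9.pkl","wb"))
im=read_camera("wrist");cv2.imwrite("pics/w9.png",cv2.resize(im[150:400,200:450],None,fx=2.4,fy=2.4,interpolation=cv2.INTER_CUBIC)[:,:,::-1])
E
```

```text
t 12.83 tcp [0.5482 0.2614 0.3262] yaw 1.2058 tilt 0.0015 F [-0.1 -0.7 -0.1] T [-0.05  0.03 -0.06] gap 1.000 q [-0.71  0.4   0.2   1.85 -0.1   0.9   0.75]
```

View pics/w9.png

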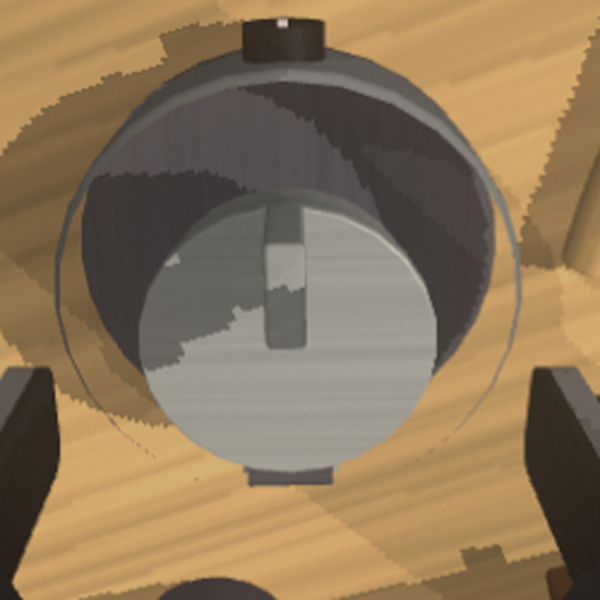

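```bash
python3 - <<'E'
from d import *
import pickle
m=pickle.load(open("m9.pkl","rb"))
c=lambda a,b:(200+a/2.4,150+b/2.4)
P=np.array([onz(m,*c(*p),.116) for p in[(266,243),(305,243),(306,348),(265,349)]])
f=(P[0]+P[1])/2;b=(P[2]+P[3])/2;d=b-f
print(np.linalg.norm(d),"yaw",np.arctan2(d[1],d[0]),"ctr",(f+b)/2)
print("disc",onz(m,*c(287,338),.086),"hinge/dial yaw",np.arctan2(*(onz(m,*c(290,475),.078)-onz(m,*c(283,42),.03))[[1,0]]))
ctr=(f+b)/2
to([ctr[0],ctr[1],.265])
E
```

```text
0.02755308048517318 yaw -0.3661923723080234 ctr [0.5477201  0.26048526 0.116     ]
disc [0.57316691 0.2510036  0.086     ] hinge/dial yaw -0.34677636624633906
t 12.88 tcp [0.5481 0.2615 0.3261] yaw 1.2059 tilt 0.0013 F [0.5 0.8 1.4] T [ 0.   -0.02  0.03] gap 0.999 q [-0.71  0.4   0.2   1.85 -0.1   0.9   0.75]
tool delta [-0.0011 -0.0001  0.0611] len 0.0611 rows 1.5
```

Call:
play_rows(targets=[[[1,-0.001,0,0.015,0],[1,0,0,0.018,0],[1,0,0,0.015,0],[1,0,0,0.009,0],[1,0,0,0.004,0]]])

```text
clock: 13.3
tool_pos: [0.5473, 0.2604, 0.2633]
orientation: [-2.587, -1.782, 0.002]
contact_force: [-0.1, 0.3, -0.7]
finger_gap: 0.998
```

Call:
play_rows(targets=[[[1,0,0,0,0],[0.5,0,0,0,0],[0.3,0,0,0,0],[0.2,0,0,0,0],[0.2,0,0,0,0]]])

```text
clock: 13.72
tool_pos: [0.5477, 0.2605, 0.2649]
orientation: [-2.588, -1.782, -0.002]
contact_force: [-0.8, -0.1, -0.5]
finger_gap: 0.454
```

```bash
python3 - <<'E'
from d import *
to([.5477,.2605,.265])
im=read_camera("wrist");cv2.imwrite("pics/w10.png",im[:,:,::-1])
im=read_camera("side");cv2.imwrite("pics/s7.png",cv2.resize(im[120:240,260:400],None,fx=4.5,fy=4.5,interpolation=cv2.INTER_CUBIC)[:,:,::-1])
E
```

```text
t 13.72 tcp [0.5477 0.2605 0.2649] yaw 1.2059 tilt 0.0010 F [-0.8 -0.1 -0.5] T [-0.01 -0.03 -0.  ] gap 0.454 q [-0.7   0.48  0.19  1.89 -0.12  0.79  0.76]
tool delta [-0.     -0.     -0.0001] len 0.0001 rows 0.0
```

View pics/w10.png

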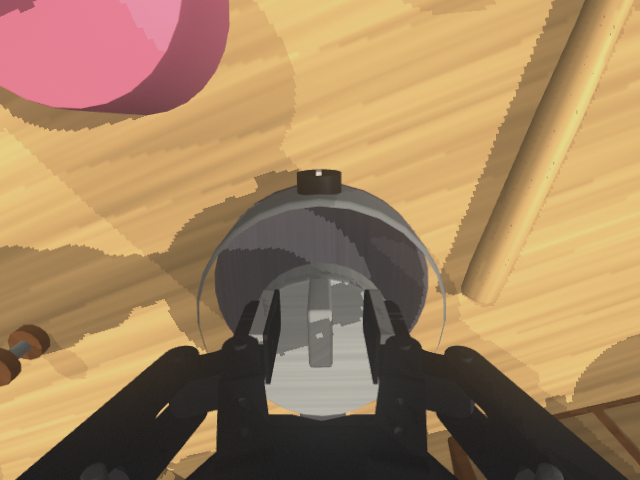

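View pics/s7.png

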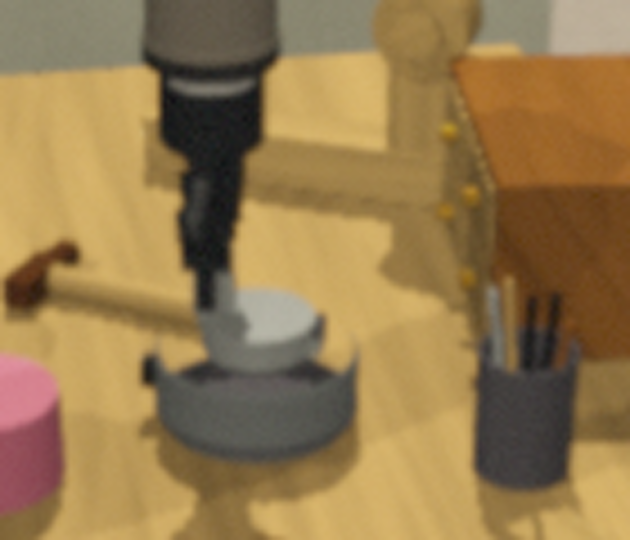

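Tab sits centred between the pads (tab at x≈320, pads at 272 and 368). Closing.

Call:
play_rows(targets=[[[0,0,0,0,0],[0,0,0,0,0],[0,0,0,0,0],[0,0,0,0,0],[0,0,0,0,0]]])

```text
clock: 14.23
tool_pos: [0.5475, 0.2603, 0.2644]
orientation: [2.587, 1.782, -0.0]
contact_force: [-2.4, -2.0, 5.2]
finger_gap: 0.105
```

Call:
play_rows(targets=[[[0,0,0,0,0],[0,0,0,0,0],[0,0,0,0,0],[0,0,0,0,0],[0,0,0,0,0]]])

```text
clock: 14.65
tool_pos: [0.5475, 0.2603, 0.2645]
orientation: [2.587, 1.782, -0.0]
contact_force: [-2.6, -3.2, 5.9]
finger_gap: 0.104
```

```bash
python3 d.py
```

```text
t 14.65 tcp [0.5475 0.2603 0.2645] yaw 1.2064 tilt 0.0003 F [-2.6 -3.2  5.9] T [-0.44  0.37  0.56] gap 0.104 q [-0.7   0.48  0.19  1.89 -0.12  0.79  0.76]
```

Call:
play_rows(targets=[[[0,0,0.0003,-0.0007,0],[0,0,0.0003,-0.0007,0],[0,0,0.0003,-0.0007,0],[0,0,0.0003,-0.0008,0],[0,0,0.0004,-0.0008,0]]])

```text
clock: 15.07
tool_pos: [0.5487, 0.2599, 0.2673]
orientation: [-2.587, -1.782, 0.002]
contact_force: [-0.1, 0.7, -14.9]
finger_gap: 0.106
```

```bash
python3 d.py
```

```text
t 15.07 tcp [0.5487 0.2599 0.2673] yaw 1.2062 tilt 0.0014 F [ -0.1   0.7 -14.9] T [0.33 0.62 0.56] gap 0.106 q [-0.69  0.48  0.19  1.88 -0.12  0.79  0.76]
```

Call:
play_rows(targets=[[[0,0,0.0003,-0.0007,0],[0,0,0.0004,-0.0007,0],[0,0,0.0004,-0.0007,0],[0,0,0.0004,-0.0008,0],[0,0,0.0004,-0.0008,0]]])

```text
clock: 15.48
tool_pos: [0.5506, 0.2591, 0.2715]
orientation: [-2.587, -1.782, 0.001]
contact_force: [0.1, -0.0, -13.1]
finger_gap: 0.099
```

```bash
python3 - <<'E'
from d import *
st()
im=read_camera("side");cv2.imwrite("pics/s8.png",cv2.resize(im[120:240,260:400],None,fx=4.5,fy=4.5,interpolation=cv2.INTER_CUBIC)[:,:,::-1])
E
```

```text
t 15.48 tcp [0.5506 0.2591 0.2715] yaw 1.2060 tilt 0.0010 F [  0.1  -0.  -13.1] T [0.06 0.44 0.56] gap 0.099 q [-0.69  0.47  0.19  1.88 -0.12  0.8   0.77]
```

View pics/s8.png

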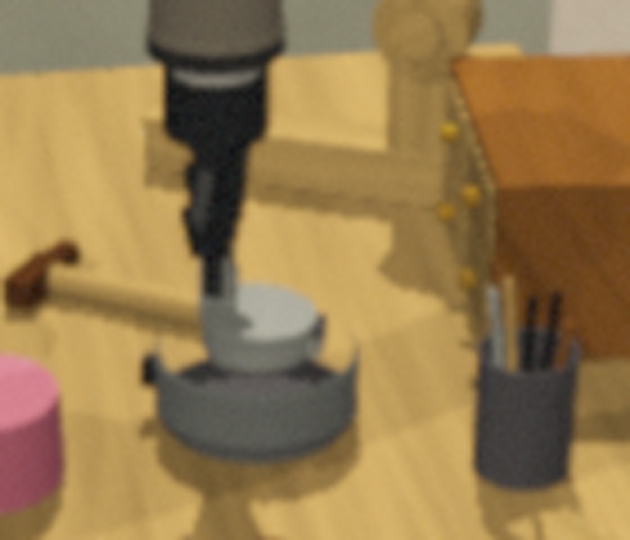

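Call:
play_rows(targets=[[[0,0,0.0004,-0.0007,0],[0,0,0.0004,-0.0007,0],[0,0,0.0004,-0.0007,0],[0,0,0.0004,-0.0007,0],[0,0,0.0004,-0.0007,0]]])

```text
clock: 15.95
tool_pos: [0.5527, 0.2583, 0.2752]
orientation: [2.588, 1.781, -0.0]
contact_force: [-2.5, -2.1, -10.3]
finger_gap: 0.104
```

```bash
python3 - <<'E'
from d import *
st()
im=read_camera("side");cv2.imwrite("pics/s9.png",cv2.resize(im[120:240,260:400],None,fx=4.5,fy=4.5,interpolation=cv2.INTER_CUBIC)[:,:,::-1])
im=read_camera("wrist");cv2.imwrite("pics/w11.png",im[:,:,::-1])
E
```

```text
t 15.95 tcp [0.5527 0.2583 0.2752] yaw 1.2058 tilt 0.0003 F [ -2.5  -2.1 -10.3] T [-0.22  1.07  0.52] gap 0.104 q [-0.69  0.47  0.19  1.87 -0.12  0.81  0.77]
```

View pics/s9.png

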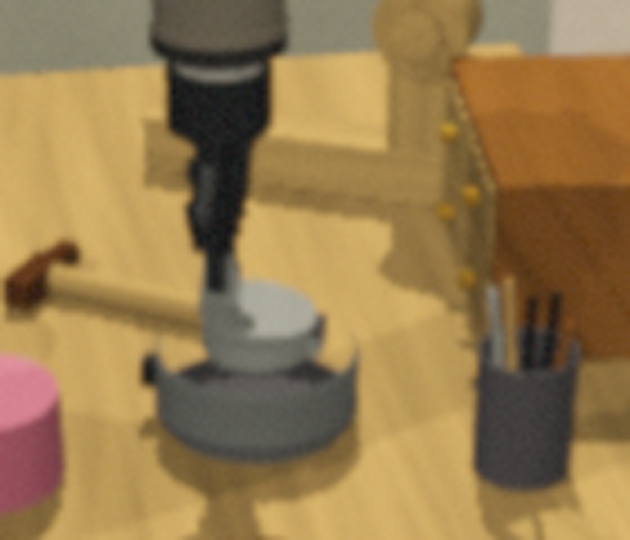

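View pics/w11.png

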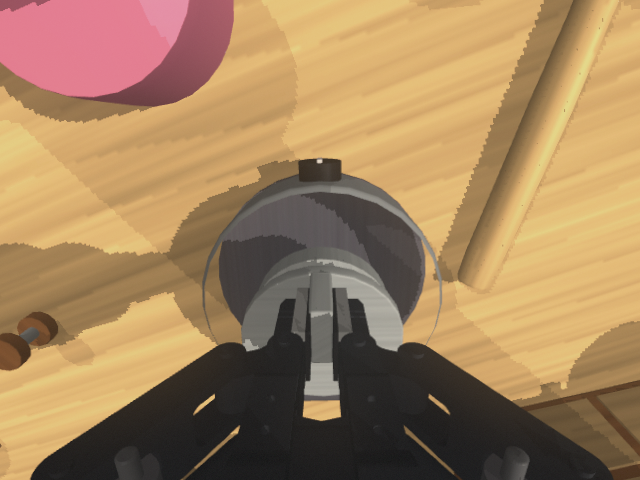

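```bash
python3 - <<'E'
from d import *
im=cv2.imread("pics/w11.png");cv2.imwrite("pics/w11c.png",cv2.resize(im[220:420,220:430],None,fx=3,fy=3,interpolation=cv2.INTER_CUBIC))
m=camera_model("wrist");s,M=st()
yaw=-.36;X=np.array([np.cos(yaw),np.sin(yaw),0]);W=np.array([.5477,.2605,0])+.030*X
H=W+.046*X+[0,0,.078]
def L(x,z,th): return H+X*(x*np.cos(th)+z*np.sin(th))+np.array([0,0,-x*np.sin(th)+z*np.cos(th)])
for th in (0,.05,.1,.15,.2):
    q=proj(m,[L(-.089,.008,th),L(-.089,0,th),L(-.090,.038,th),L(-.062,.038,th)])
    print(th,np.round((q-[220,220])*3).tolist())
print(np.round((proj(m,[W-.040*X+[0,0,.078]])-[220,220])*3))
E
```

```text
t 16.05 tcp [0.5528 0.2583 0.2754] yaw 1.2058 tilt 0.0001 F [-5.  -2.2 -8.2] T [-0.38  1.37  0.62] gap 0.106 q [-0.69  0.47  0.19  1.87 -0.12  0.81  0.77]
0 [[305.0, 116.0], [305.0, 97.0], [305.0, 195.0], [306.0, 367.0]]
0.05 [[305.0, 130.0], [305.0, 108.0], [305.0, 224.0], [306.0, 391.0]]
0.1 [[305.0, 145.0], [305.0, 120.0], [305.0, 256.0], [306.0, 417.0]]
0.15 [[305.0, 163.0], [305.0, 135.0], [305.0, 290.0], [306.0, 444.0]]
0.2 [[305.0, 182.0], [305.0, 151.0], [305.0, 326.0], [306.0, 471.0]]
[[305. 114.]]
```

View pics/w11c.png

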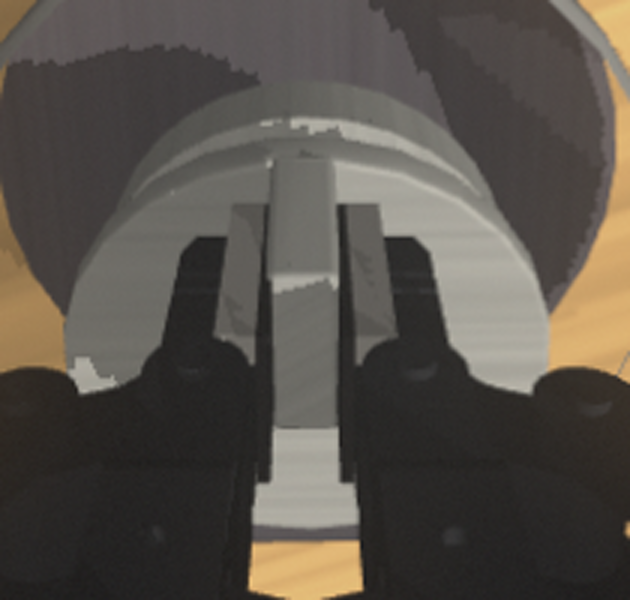

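Call:
play_rows(targets=[[[0,0,0.0005,-0.0009,0],[0,0,0.0005,-0.0009,0],[0,0,0.0005,-0.0009,0],[0,0,0.0004,-0.0008,0],[0,0,0.0004,-0.0005,0]]])

```text
clock: 16.47
tool_pos: [0.5551, 0.2575, 0.2792]
orientation: [2.588, 1.781, 0.0]
contact_force: [-1.5, -2.4, -11.3]
finger_gap: 0.102
```

Call:
play_rows(targets=[[[0,0,0,0,0],[0,0,0,0,0],[0,0,0,0,0],[0,0,0,0,0],[0,0,0,0,0]]])

```text
clock: 16.88
tool_pos: [0.555, 0.2575, 0.2792]
orientation: [2.588, 1.781, 0.0]
contact_force: [-0.3, -4.9, -10.2]
finger_gap: 0.105
```

```bash
python3 - <<'E'
from d import *
m=camera_model("wrist");s,M=st()
im=read_camera("wrist");cv2.imwrite("pics/w12c.png",cv2.resize(im[220:420,220:430],None,fx=3,fy=3,interpolation=cv2.INTER_CUBIC)[:,:,::-1])
im=read_camera("side");cv2.imwrite("pics/s10.png",cv2.resize(im[120:240,260:400],None,fx=4.5,fy=4.5,interpolation=cv2.INTER_CUBIC)[:,:,::-1])
yaw=-.36;X=np.array([np.cos(yaw),np.sin(yaw),0]);W=np.array([.5477,.2605,0])+.030*X
H=W+.046*X+[0,0,.078]
def L(x,z,th): return H+X*(x*np.cos(th)+z*np.sin(th))+np.array([0,0,-x*np.sin(th)+z*np.cos(th)])
for th in (.1,.15,.2,.25):
    q=proj(m,[L(-.089,.008,th),L(-.089,0,th),L(-.090,.038,th),L(-.062,.038,th)])
    print(th,np.round((q-[220,220])*3).tolist())
print(np.round((proj(m,[W-.040*X+[0,0,.078]])-[220,220])*3))
st()
E
```

```text
t 16.88 tcp [0.555  0.2575 0.2792] yaw 1.2057 tilt 0.0004 F [ -0.3  -4.9 -10.2] T [-0.77  0.45  0.61] gap 0.105 q [-0.69  0.47  0.19  1.87 -0.12  0.82  0.77]
0.1 [[305.0, 121.0], [305.0, 98.0], [305.0, 225.0], [306.0, 386.0]]
0.15 [[305.0, 138.0], [305.0, 111.0], [305.0, 257.0], [306.0, 411.0]]
0.2 [[305.0, 157.0], [305.0, 127.0], [305.0, 293.0], [306.0, 438.0]]
0.25 [[305.0, 178.0], [305.0, 144.0], [305.0, 330.0], [306.0, 466.0]]
[[305.  92.]]
t 16.98 tcp [0.555  0.2575 0.2791] yaw 1.2059 tilt 0.0003 F [  0.5  -3.5 -11.1] T [-0.8   0.37  0.61] gap 0.106 q [-0.69  0.47  0.19  1.87 -0.12  0.82  0.77]
```

View pics/w12c.png

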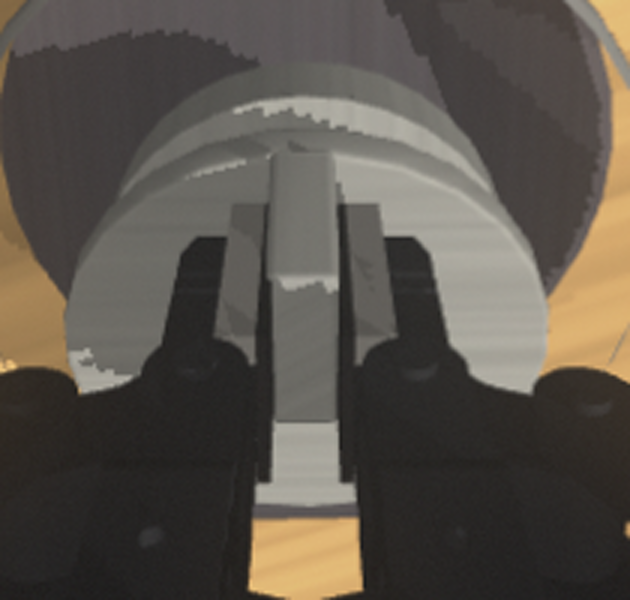

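View pics/s10.png

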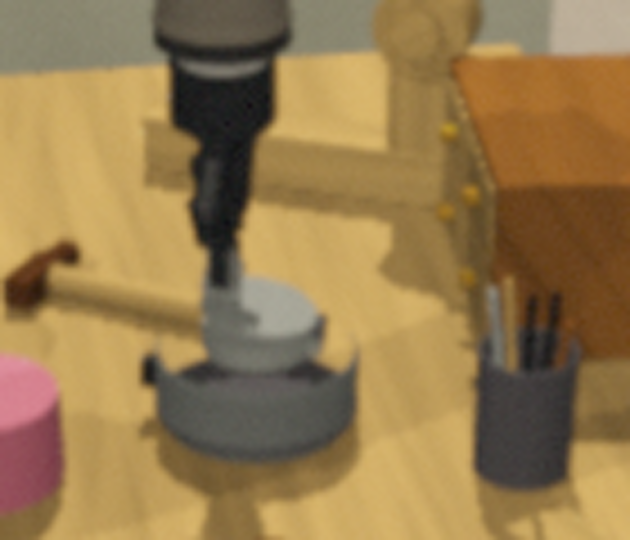

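```bash
python3 - <<'E'
from d import *
im=read_camera("wrist");cv2.imwrite("pics/w13.png",im[:,:,::-1])
cv2.imwrite("pics/w13c.png",cv2.resize(im[235:320,260:385],None,fx=6,fy=6,interpolation=cv2.INTER_CUBIC)[:,:,::-1])
E
```

```text
(no output)
```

View pics/w13c.png

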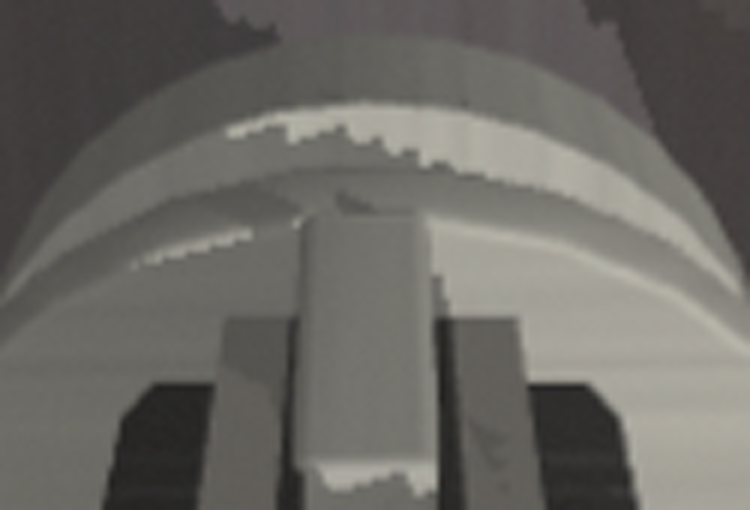

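```bash
python3 - <<'E'
from d import *
from scipy.optimize import least_squares
m=camera_model("wrist");st()
yaw=-.36;X=np.array([np.cos(yaw),np.sin(yaw),0]);W0=np.array([.5477,.2605,0])+.030*X
obs=np.array([241.2,252.3,263.0,270.3,312.2])
def pr(p,full=False):
    W=W0+X*p[1]+[0,0,p[2]];th=p[0];H=W+.046*X+[0,0,.078]
    L=lambda x,z:H+X*(x*np.cos(th)+z*np.sin(th))+np.array([0,0,-x*np.sin(th)+z*np.cos(th)])
    return proj(m,[W-.04*X+[0,0,.06],W-.04*X+[0,0,.078],L(-.089,0),L(-.089,.008),L(-.090,.038)])[:,1]
for pri in (.001,.003,.01):
    r=least_squares(lambda p:np.r_[pr(p)-obs,p[1:]/pri],[.15,0,0]);print(pri,r.x,np.round(r.fun,2))
E
```

```text
t 17.03 tcp [0.555  0.2575 0.2792] yaw 1.2057 tilt 0.0003 F [ -0.4  -4.2 -11.2] T [-0.86  0.34  0.54] gap 0.101 q [-0.69  0.47  0.19  1.87 -0.12  0.82  0.77]
0.001 [1.69263468e-01 1.03787201e-03 1.59837364e-04] [-0.22  0.47 -1.86  0.3   0.65  1.04  0.16]
0.003 [ 0.17047733  0.00162917 -0.00110734] [-0.02  0.6  -1.67  0.45  0.49  0.54 -0.37]
0.01 [ 0.18128174  0.00354748 -0.00627897] [-0.    0.28 -1.22  0.79  0.11  0.35 -0.63]
```

Call:
play_rows(targets=[[[0,0,0.0004,-0.0007,0],[0,0,0.0004,-0.0007,0],[0,0,0.0004,-0.0006,0],[0,0,0,0,0],[0,0,0,0,0]]])

```text
clock: 17.45
tool_pos: [0.5561, 0.2571, 0.2811]
orientation: [2.588, 1.781, 0.0]
contact_force: [2.3, -4.8, -15.3]
finger_gap: 0.102
```

```bash
python3 - <<'E'
from d import *
st();im=read_camera("wrist");cv2.imwrite("pics/w14.png",im[:,:,::-1])
cv2.imwrite("pics/w14c.png",cv2.resize(im[230:320,260:385],None,fx=6,fy=6,interpolation=cv2.INTER_CUBIC)[:,:,::-1])
T=read_camera("top");cv2.imwrite("pics/t5.png",T[:,:,::-1])
im=cv2.imread("pics/w10.png");cv2.imwrite("pics/w10c.png",cv2.resize(im[235:320,260:385],None,fx=6,fy=6,interpolation=cv2.INTER_CUBIC))
E
```

```text
t 17.45 tcp [0.5561 0.2571 0.2811] yaw 1.2058 tilt 0.0002 F [  2.3  -4.8 -15.3] T [-0.84 -0.    0.56] gap 0.102 q [-0.69  0.47  0.19  1.86 -0.12  0.82  0.77]
```

View pics/w14c.png

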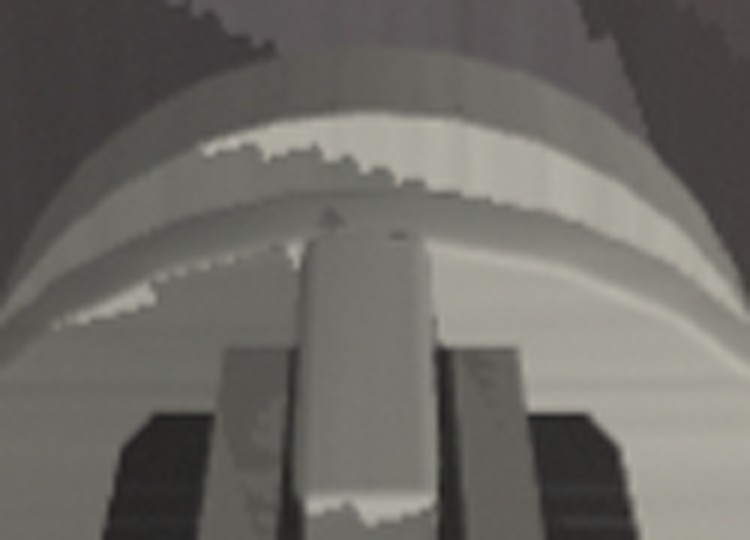

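View pics/w10c.png

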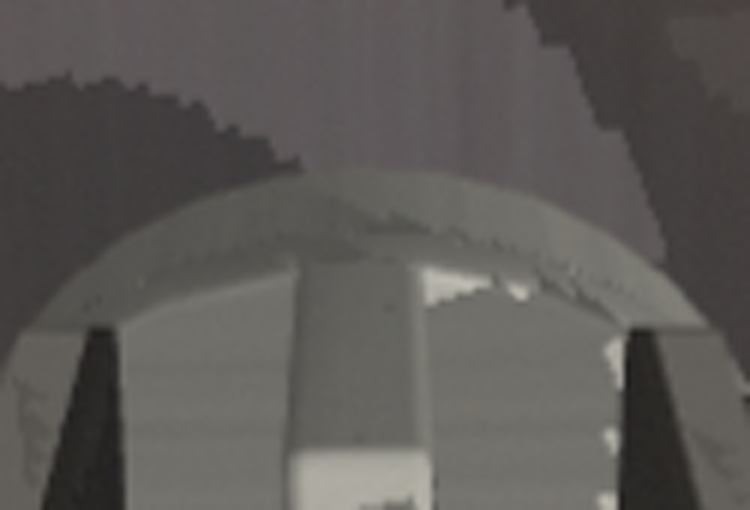

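```bash
cat > fit.py <<'E'
from d import *
from scipy.optimize import least_squares
def fit(m,obs,idx,pri=.003):
    yaw=-.36;X=np.array([np.cos(yaw),np.sin(yaw),0]);W0=np.array([.5477,.2605,0])+.030*X
    def pr(p):
        W=W0+X*p[1]+[0,0,p[2]];th=p[0];H=W+.046*X+[0,0,.078]
        L=lambda x,z:H+X*(x*np.cos(th)+z*np.sin(th))+np.array([0,0,-x*np.sin(th)+z*np.cos(th)])
        return proj(m,[W-.04*X+[0,0,.06],W-.04*X+[0,0,.078],L(-.089,0),L(-.089,.008),L(-.090,.038)])[idx,1]
    r=least_squares(lambda p:np.r_[pr(p)-obs,p[1:]/pri],[.15,0,0]);print(pri,np.round(r.x,4),np.round(r.fun,2))
E
python3 - <<'E'
from fit import *
m=camera_model("wrist");s,M=st()
for pri in(.001,.003): fit(m,[238,248.7,262.3,269.5,312.3],[0,1,2,3,4],pri)
# shut: transfer camera to TCP pose of w10
Rc=R.from_rotvec(m['attitude']);off=M.T@(m['origin']-s['tool_pos']);relR=M.T@Rc.as_matrix()
from math import *
y=1.2059;M2=np.array([[cos(y),sin(y),0],[sin(y),-cos(y),0],[0,0,-1]])
m2=dict(m);m2['origin']=np.array([.5477,.2605,.2649])+M2@off;m2['attitude']=R.from_matrix(M2@relR).as_rotvec()
for pri in(.001,.003): fit(m2,[263.3,278.7,310],[0,3,4],pri)
# grip-based kinematics
E
```

```text
t 17.55 tcp [0.5561 0.2571 0.2811] yaw 1.2057 tilt 0.0003 F [  2.7  -5.4 -14.7] T [-0.92 -0.03  0.55] gap 0.108 q [-0.69  0.47  0.19  1.86 -0.12  0.82  0.77]
0.001 [1.943e-01 1.100e-03 1.000e-04] [-0.06  0.64 -2.43  0.15  1.    1.09  0.06]
0.003 [ 0.197   0.0019 -0.0018] [ 0.14  0.73 -2.18  0.34  0.79  0.63 -0.61]
0.001 [-0.0095  0.0006  0.0002] [-0.29 -0.1   0.05  0.57  0.24]
0.003 [-0.0114  0.0007  0.0003] [-0.05  0.   -0.    0.23  0.1 ]
```

Call:
play_rows(targets=[[[0,0,0,0,0],[0,0,0,0,0],[0,0,0,0,0],[0,0,0,0,0],[0,0,0,0,0]]])

```text
clock: 17.97
tool_pos: [0.5561, 0.2571, 0.2811]
orientation: [2.588, 1.781, 0.0]
contact_force: [2.8, -4.4, -13.4]
finger_gap: 0.103
```

```bash
python3 - <<'E'
from d import *
st();im=read_camera("wrist");a=cv2.imread("pics/w14.png")[:,:,::-1]
print("wrist diff",np.abs(im.astype(int)-a)[235:420,220:430].mean(), cv2.phaseCorrelate(cv2.cvtColor(im,7).astype(float),cv2.cvtColor(a.copy(),7).astype(float)))
im=read_camera("side");cv2.imwrite("pics/s11.png",im[:,:,::-1]);st()
E
```

```text
t 17.97 tcp [0.5561 0.2571 0.2811] yaw 1.2058 tilt 0.0002 F [  2.8  -4.4 -13.4] T [-0.81 -0.01  0.56] gap 0.103 q [-0.69  0.47  0.19  1.86 -0.12  0.82  0.77]
wrist diff 0.9335392535392535 ((-0.005184200032601893, 0.004192637822654888), 0.9932707808804611)
t 18.07 tcp [0.5561 0.2571 0.2811] yaw 1.2057 tilt 0.0002 F [  2.4  -5.  -15.2] T [-0.91  0.04  0.57] gap 0.105 q [-0.69  0.47  0.19  1.86 -0.12  0.82  0.77]
```

View pics/s11.png

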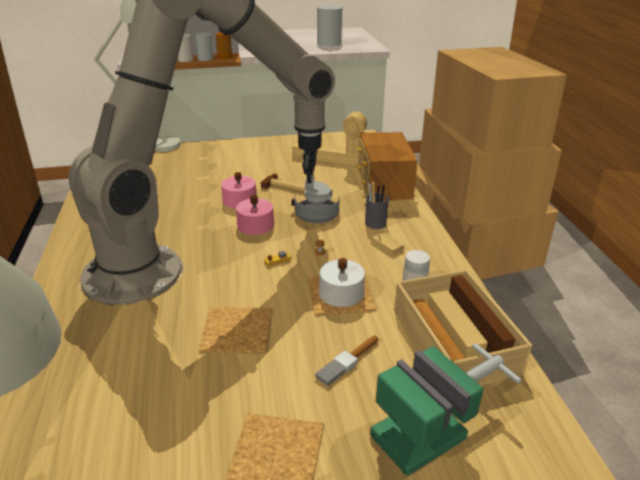

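View pics/t5.png

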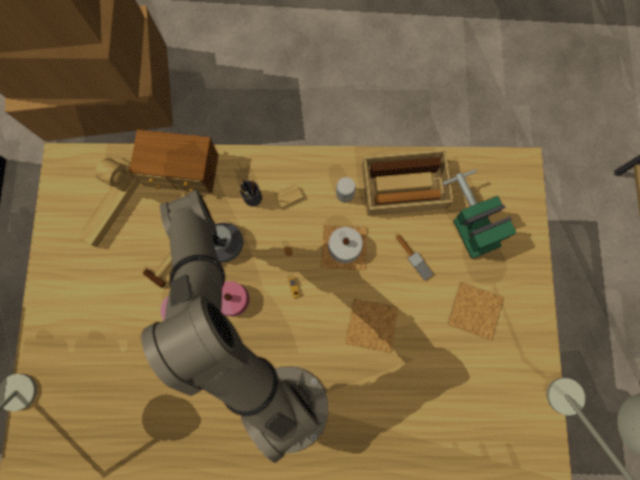

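The cover stands upright in the middle of the left-hand mat (side 342,284; top 346,245). The lid is steady and nothing else has moved, so I am handing in.

```bash
python3 -c "
from plant import *
print(close_job())"
```

```text
the job is handed in; nothing more can be done
None
```

I lifted the cover by its knob and set it upright on the mat farthest to the robot's left. Contact was about 8 N, and it stands within about 4 mm of the mat's centre. I then gripped the jar lid's tab, pulled until the glue let go (about 15 N), and handed in at 18.1 s, still holding the lid open.

- **Lid opening:** The wrist-camera fit gave 0.195 to 0.205 rad, about 17.5 to 18 mm at the front rim. That includes a 0.01 rad correction from the same fit on the shut lid.
- **Disagreement:** Tool travel alone would mean about 0.23 rad. I put the difference down to the tab shifting or turning slightly in the pads, and trusted the camera.
- **Steadiness:** In the last checks the tool pose did not change, and the wrist picture had shifted by less than 0.01 pixel. The pull stayed at 13 to 15 N, above the 3 to 4 N stated for holding the lid. I took the extra to be the tab resisting turning between the pads, but did not confirm that.
- **Bystanders:** None looked moved in the last side and top pictures, judged by eye. The arm hid part of the mallet from above.

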